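# Charge the case polisher

## Robot

A 6-joint arm with a two-finger parallel gripper is mounted at the origin on the work surface. World frame = base frame: x ahead of the robot, y to its left, z up, the work surface at z = 0. Lengths are in mm, angles in rad, forces in N, time in s.
With the tool pointing down it reaches from about 400 to 925 mm from the base axis. Payload 12.5 kg.
Tool frame: the origin (TCP) lies between the finger pads, 19 mm behind the fingertips; this is the grasp point; z points along the fingers, y is the line along which they close (so a half turn about z gives the same grasp; the last joint's range is limited). The gripper opens to 95 mm and grips with 3 to 60 N. Pads are 20 mm wide; open, the fingers measure 119 mm over their backs; the gripper's body (75 mm by 180 mm) begins 59 mm behind the grasp point.
Start: joints at [-1.319, 0.491, 1.559, -0, 1.092, -0.106], TCP at [218.907, -585.427, 233.461] pointing down, gripper open.
Joint ranges: [-3.1, 3.1], [-0.84, 2.19], [0.05, 2.79], [-1.13, 4.28], [0.06, 2.93], [-2.69, 2.69]. Speed limits (rad/s): [2.22, 2.22, 2.79, 3.14, 3.14, 3.14].

## Interface

Orientations are given as [roll, pitch, yaw] about the fixed x, y, z axes, in that order (R = Rz(yaw) Ry(pitch) Rx(roll)).
In Python, from cell import env gives the robot as it stands.
- The arm moves only by the tool carry_out, never from a script. Its argument "series" is a list of rows, each a list of 4 numbers: the shift along the world's x, y, z normalised to -1 to 1, where 1 is 5 cm, then the turn about the world's z normalised to -1 to 1, where 1 is 6 degrees. In form: [[x, y, z, turn], ...]. A call has exactly 5 rows; each row shifts and turns the commanded pose from where the row before left it; what a row does not reach is not made up. A row lasts 1/10 s, in which the tool goes at most 50 mm and 8.59 degrees, less where a joint would pass 70% of its speed; a pose out of reach is approached as far as the arm can. A call with a number of a shift or a turn outside -1 to 1 is refused whole. A call with a gripper value outside its range is refused whole. "fingers" is the closure, from -1 (fully open) to 1 (shut), set as the call begins (left out, the last holds). The fingers move at their own pace and stop on an object; the grip force is fixed at half the most. Time passes only in rows, so rows that do not move let the fingers close, or fill a call up. It gives the time, the measured TCP pose, the force, the opening and the grip force at its end, in the units of the state.
- env.state(): the state, without advancing time (a new reading comes with each control period).
- env.read_camera(name): name is "scene" or "top" or "wrist"; returns the picture (384x512x3 uint8, red, green, blue); there is no depth.
- env.calibration(name): a dict with "K" (3x3 intrinsics, pixels), "pose" (4x4, takes a point from camera to world coordinates). Camera axes: x right, y down, z forward; pixel columns grow to the right and rows downward; lengths in mm; the calibration is good to about 2 mm. The wrist camera is an equidistant fisheye: a pixel r from the principal point sees the ray r / f radians off the axis. A picture is of the moment at which its call begins: read the wrist's pose just before it. calibration takes no time and is no camera call; for the wrist camera it gives the pose at the moment of the call.
- env.job_done(): hands the job in; it is judged then, once.
Trained networks look in the newest picture that a camera, given by its name, has taken for a name from the list of things; names that differ only in an ending like _2 or _b are one class to them, and where a whole thing is asked for, a point or a joint stands for the part that bears it (a point fixed in the world has none). Each returns a list of dicts, best first, with "conf" (0 to 1); they miss things now and then, are a little off and sometimes report something else, mostly with a low value. They report only what shows in the picture. A call takes as long as a camera call. They do not tell look-alikes from the thing itself.
- env.look_for(camera, label): "position" ([row, column] as shares, 0 to 1, of the picture: columns of its width, rows of its height, amid what is visible of it).
The state is a dict: "t": time; "joints": joint angles; "qvel": joint speeds; "tau": joint torques, N m; "eef_pos": TCP position; "tcp_rot": TCP orientation; "ft_force": force on the tool from outside, world axes, zero at the start; "moment": the same for the moment, N m; "opening": opening from 0.0 (shut) to 1.0 (fully open); "grip_force": force on a finger pad.
Only numpy, scipy, OpenCV 4.12 (cv2) and the standard library are available. Lean on these libraries where they do the work, as an engineer would, in place of code of your own. Each camera call takes 0.05 s, during which the arm holds its last target. There are 200 camera calls.

## Task

Get the case polisher ready for a fresh run. First turn its run counter all the way back to its zero stop; next lay every steel clock case from the bench in the loading tray, then lift the tray by its handle so that they all slide off into the tub, and lower the tray fully down again. Last of all turn the speed dial until its pointer lines up with the brass index clip; leave the small lidded dish where it stands.

Things in the scene. Friction and masses are not known exactly. Their poses are not given: they have to be found in the camera images.
- case1: Brushed steel travel-clock case, a plain block 60 mm (its x) by 40 mm (its y) by 28 mm high, with a round dark 33 mm dial opening on top and underneath; about 120 g. Origin at the centre of its underside. All the cases are alike; three to five of them are on the bench (None if absent).
- case2: Brushed steel travel-clock case, a plain block 60 mm (its x) by 40 mm (its y) by 28 mm high, with a round dark 33 mm dial opening on top and underneath; about 120 g. Origin at the centre of its underside. All the cases are alike; three to five of them are on the bench (None if absent).
- case3: Brushed steel travel-clock case, a plain block 60 mm (its x) by 40 mm (its y) by 28 mm high, with a round dark 33 mm dial opening on top and underneath; about 120 g. Origin at the centre of its underside. All the cases are alike; three to five of them are on the bench (None if absent).
- case4: Brushed steel travel-clock case, a plain block 60 mm (its x) by 40 mm (its y) by 28 mm high, with a round dark 33 mm dial opening on top and underneath; about 120 g. Origin at the centre of its underside. All the cases are alike; three to five of them are on the bench (None if absent).
- case5: Brushed steel travel-clock case, a plain block 60 mm (its x) by 40 mm (its y) by 28 mm high, with a round dark 33 mm dial opening on top and underneath; about 120 g. Origin at the centre of its underside. All the cases are alike; three to five of them are on the bench (None if absent).
- loader: The polisher: fixed grey base, hinged aluminium tray (floor x = -72 to +86 mm, hinge at +86), then the tub (inside x = +84 to +286 mm, 226 mm wide, rubber floor 14 mm above the bench, near wall 58, sides 85, far wall 110 mm above the bench). Origin on the bench under the tray; x points from tray to tub, roughly away from the robot, z up.
- load_tray (a joint): Angle of the loading tray, rad: 0 = fully down and level, grows as the handle end is lifted, up to 1.2 at the stop. It falls back down when let go. Cases slide off somewhere between 0.5 and 0.75.
- tray_mid (a point): Centre of the tray's floor (upper face), turning with the tray; x points to its open far edge over the tub, z up from the floor. Floor 158 mm (x) by 204 mm (y) inside, 70 mm above the bench when level; walls rise 22 mm above the floor at the handle end and at both sides, none at the tub end.
- tray_handle (a point): Middle of the tray's handle, a dark round bar 12 mm thick and 112 mm long, parallel to the hinge (along y), 46 mm out from the tray's front wall, 82 mm above the bench when the tray is level. The arms that carry it are at y = +-52 mm.
- tray_hinge (a point): Middle of the tray's hinge axis (axis along the loader's y), 204 mm from the handle, 66 mm above the bench.
- tub_in (a point): Centre of the tub's inner floor.
- console: Fixed grey control box 310 mm (x) by 150 mm (y) by 50 mm high, two knobs on its top. Origin under its centre; its -x end, towards the robot, carries the run counter, its +x end the speed dial (axes 75 mm either side of the centre).
- run_counter (a joint): Dark steel bar grip, 56 x 14 mm (pinch across the 14), top 36 mm above the console, on a 6.5 mm thick round skirt; turns about the vertical, with a long black needle over a white scale. Value in rad: 0 = zero stop (needle at the stop pin, pointing to the console's -x end); grows clockwise seen from above, so turn anticlockwise to zero; stays where left. Starts 1.6 to 4.3: regrip on the way.
- run_counter_grip (a point): On the run counter's axis, 28 mm above the console's top: put the TCP here to grip it.
- run_counter_pointer (a point): Point on the run counter's needle direction, 46 mm from the axis, at the height of run_counter_grip; the bar grip lies along the line from run_counter_grip to here.
- speed_dial (a joint): Black bar grip, 56 x 14 mm (pinch across the 14), top 36 mm above the console, on a 6.5 mm thick round skirt; turns about the vertical, with a white pointer on its 80 mm wide black skirt, over an aluminium scale. Value in rad: 0 = off (pointing to the console's -x end), grows clockwise seen from above up to 4.6; starts near 0 and stays where it is left.
- speed_dial_grip (a point): On the speed dial's axis, 28 mm above the console's top: put the TCP here to grip it.
- speed_dial_pointer (a point): Point on the speed dial's pointer direction, 46 mm from the axis, at the height of speed_dial_grip; the bar grip lies along the line from speed_dial_grip to here.
- index_mark (a point): Point 46 mm from the speed dial's axis, level with speed_dial_grip, in the direction of the small brass index clip (24 mm long) fixed on the rim of its scale: the pointer must come here.
- dish: Small closed glass dish with a black lid, 56 mm wide, 24 mm high, standing among the cases. Leave it alone.
Things that resemble listed ones, but are neither listed nor needed, are in the scene too. Leave any orange or purple look-alike of the case2 alone.

How it is judged (in metres and radians):
On the way, in this order (a step that is already met when the one before it is completed fails the run):
1. the run counter is back at its zero stop (value of joint run_counter below 0.07 rad), for 0.2 s.
2. every case lies in the loading tray (x of case1 in the frame of tray_mid between -0.08 and 0.08 m and y of case1 in the frame of tray_mid between -0.105 and 0.105 m and z of case1 in the frame of tray_mid between -0.01 and 0.06 m and x of case2 in the frame of tray_mid between -0.08 and 0.08 m and y of case2 in the frame of tray_mid between -0.105 and 0.105 m and z of case2 in the frame of tray_mid between -0.01 and 0.06 m and x of case3 in the frame of tray_mid between -0.08 and 0.08 m and y of case3 in the frame of tray_mid between -0.105 and 0.105 m and z of case3 in the frame of tray_mid between -0.01 and 0.06 m and x of case4 in the frame of tray_mid between -0.08 and 0.08 m and y of case4 in the frame of tray_mid between -0.105 and 0.105 m and z of case4 in the frame of tray_mid between -0.01 and 0.06 m and x of case5 in the frame of tray_mid between -0.08 and 0.08 m and y of case5 in the frame of tray_mid between -0.105 and 0.105 m and z of case5 in the frame of tray_mid between -0.01 and 0.06 m and linear speed of each of case1, case2, case3, case4, case5 below 0.03 m/s and value of joint load_tray below 0.06 rad), for 0.2 s.
3. the tray is tipped up (value of joint load_tray above 0.5 rad), for 0.1 s.
4. every case is in the tub and the tray is fully down again (x of case1 in the frame of tub_in between -0.105 and 0.105 m and y of case1 in the frame of tub_in between -0.113 and 0.113 m and z of case1 in the frame of tub_in between -0.01 and 0.065 m and x of case2 in the frame of tub_in between -0.105 and 0.105 m and y of case2 in the frame of tub_in between -0.113 and 0.113 m and z of case2 in the frame of tub_in between -0.01 and 0.065 m and x of case3 in the frame of tub_in between -0.105 and 0.105 m and y of case3 in the frame of tub_in between -0.113 and 0.113 m and z of case3 in the frame of tub_in between -0.01 and 0.065 m and x of case4 in the frame of tub_in between -0.105 and 0.105 m and y of case4 in the frame of tub_in between -0.113 and 0.113 m and z of case4 in the frame of tub_in between -0.01 and 0.065 m and x of case5 in the frame of tub_in between -0.105 and 0.105 m and y of case5 in the frame of tub_in between -0.113 and 0.113 m and z of case5 in the frame of tub_in between -0.01 and 0.065 m and linear speed of each of case1, case2, case3, case4, case5 below 0.03 m/s and value of joint load_tray below 0.06 rad), for 0.2 s.
5. the speed dial points at the index clip (horizontal distance between speed_dial_pointer and index_mark below 0.006 m), for 0.2 s.
At the end, for the whole second after the job is handed in: All the cases lie at rest in the tub, the tray is fully down (within 0.06 rad), the run counter is at its zero stop (within 0.07 rad) and the speed dial's pointer is at the index clip (within 6 mm at 46 mm radius, about 0.13 rad) (all of step 4 and value of joint run_counter below 0.07 rad and horizontal distance between speed_dial_pointer and index_mark below 0.006 m); the robot touches nothing.
It fails at once if the dish is pushed aside (more than 5 cm) or knocked over (distance of dish from where it was at the start of the episode above 0.05 m or angle between dish's own z axis and vertical above 0.8 rad).
Of case1, case2, case3, case4, case5 only 3 to 5 are there at a start; the rules pass over those that are not, and their reading is None.
At some moment in a run one of case1, case2, case3, case4, case5 may be knocked a few centimetres aside while the robot is not near it.
Once in a run the grip may slacken for a moment while it holds something.
It also fails if it takes over 210 s, if anything falls off the work surface, if the arm or the gripper's body presses on something with over 40 N, if the wrist force passes 120 N, or if a joint passes its speed limit or range.

## Working session

There is one attempt and no reset: what is moved stays moved. The work goes in short steps, Python scripts to look and compute and a tool call to move; the robot and the scene stay as the last step left them, time stands still between calls to the robot, and variables do not carry over. Pictures are saved under pics/ and viewed, at most 16 in all, crops included, and the job is handed in when it is done.

Besides the shell and the picture viewer there is one more tool, called after "Emit:" by a JSON object that holds its "fn" and its "kwargs". carry_out: Moves the arm, as the interface text tells. Its arguments: {"type":"object","properties":{"series":{"type":"array","items":{"type":"array","items":{"type":"number","minimum":-1,"maximum":1}}},"fingers":{"type":"number"}},"required":["series"]}

```bash
mkdir -p pics; ls; python3 - <<'E'
from cell import env
import cv2
s=env.state();print(s['t'],s['eef_pos'],s['tcp_rot'],s['opening'])
for c in('scene','top'):
    im=env.read_camera(c);cv2.imwrite(f'pics/{c}0.png',im[:,:,::-1])
    k=env.calibration(c);print(c,k['K'].tolist() if hasattr(k['K'],'tolist') else k['K'],[[round(float(v),3) for v in r] for r in k['pose']])
    for l in('case1','loader','tray_handle','console','run_counter','speed_dial','dish','index_mark','run_counter_pointer','speed_dial_pointer','tray_mid','tub_in','run_counter_grip','speed_dial_grip'):
        print(l,[(round(d['conf'],2),[round(d['position'][0]*384),round(d['position'][1]*512)]) for d in env.look_for(c,l)])
E
```

```text
pics
0.0 [ 218.85584155 -585.19083267  232.86484684] [-3.14049453e+00 -1.25815546e-04  3.57834935e-01] 1.0000164137374339
scene [[390.9619103686742, 0.0, 250.71564811462704], [0.0, 390.9619103686742, 192.63338937564774], [0.0, 0.0, 1.0]] [[0.387, 0.708, -0.591, 1203.538], [0.922, -0.309, 0.234, -285.379], [-0.017, -0.635, -0.772, 996.97], [0.0, 0.0, 0.0, 1.0]]
case1 [(0.84, [247, 300]), (0.82, [209, 279]), (0.77, [153, 283]), (0.69, [132, 288]), (0.67, [223, 242]), (0.66, [182, 127]), (0.57, [260, 263]), (0.52, [180, 173]), (0.48, [200, 230]), (0.22, [179, 338])]
loader [(0.58, [215, 351])]
tray_handle [(0.72, [176, 338])]
console [(0.64, [245, 170]), (0.21, [179, 338])]
run_counter [(0.75, [214, 162])]
speed_dial [(0.53, [217, 351])]
dish [(0.46, [185, 263])]
index_mark [(0.55, [215, 352]), (0.45, [245, 167]), (0.27, [199, 227]), (0.18, [187, 262])]
run_counter_pointer [(0.76, [216, 168])]
speed_dial_pointer [(0.84, [258, 169])]
tray_mid [(0.67, [176, 340]), (0.64, [189, 260])]
tub_in [(0.85, [216, 352])]
run_counter_grip [(0.53, [213, 163]), (0.53, [201, 229])]
speed_dial_grip [(0.
[... 168 characters left out ...]
.0, 0.01, 0.012, -15.327], [-0.013, -0.094, -0.996, 1407.638], [0.0, 0.0, 0.0, 1.0]]
case1 [(0.76, [212, 280]), (0.76, [241, 204]), (0.64, [173, 276]), (0.57, [178, 238]), (0.53, [281, 179]), (0.47, [133, 235]), (0.23, [157, 354])]
loader [(0.8, [141, 180])]
tray_handle []
console [(0.93, [181, 350]), (0.47, [140, 177])]
run_counter [(0.58, [204, 345])]
speed_dial [(0.61, [159, 358])]
dish [(0.5, [216, 238])]
index_mark []
run_counter_pointer [(0.63, [203, 349])]
speed_dial_pointer [(0.77, [156, 354])]
tray_mid [(0.74, [175, 171]), (0.56, [175, 276])]
tub_in [(0.89, [141, 176])]
run_counter_grip [(0.79, [206, 347])]
speed_dial_grip [(0.92, [157, 357]), (0.44, [205, 350]), (0.34, [175, 279])]
```

```bash
python3 - <<'E'
import cv2
a=cv2.imread('pics/top0.png')[90:320,90:420]
cv2.imwrite('pics/top0c.png',cv2.resize(a,None,fx=2.4,fy=2.4,interpolation=cv2.INTER_CUBIC))
a=cv2.imread('pics/scene0.png')[100:300,100:420]
cv2.imwrite('pics/scene0c.png',cv2.resize(a,None,fx=2.5,fy=2.5,interpolation=cv2.INTER_CUBIC))
E
```

```text
(no output)
```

View pics/top0c.png

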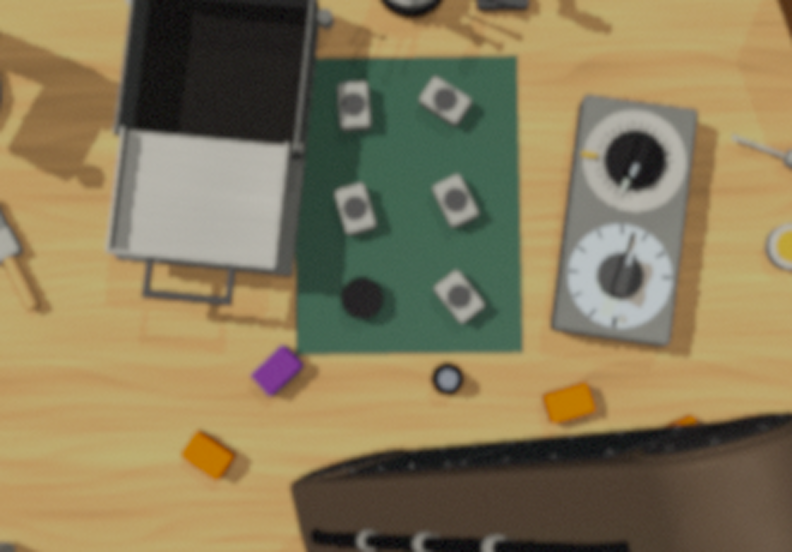

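View pics/scene0c.png

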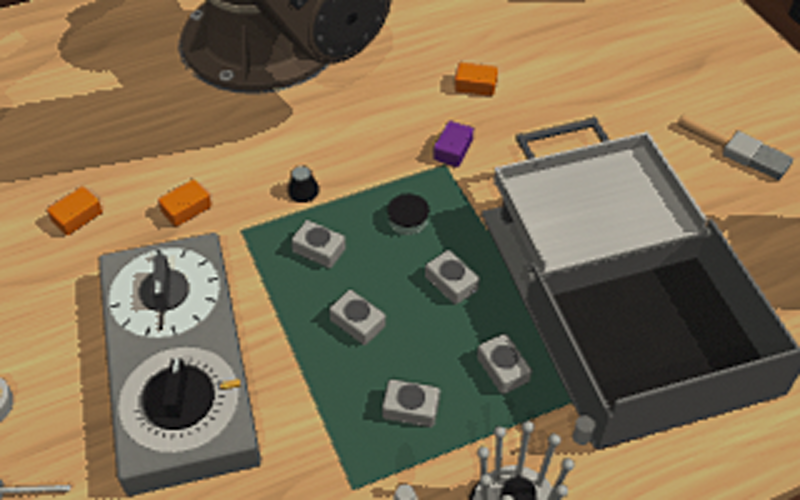

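The top crop shows five steel cases on the green mat at (353,105), (445,100), (355,208), (455,200) and (458,296). The dish is at (362,298). The tray is at about (205,200) with its handle at (190,298). The run counter is at (622,275) with its needle pointing up and slightly right. The dial is at (636,160) with its pointer down and the brass clip at (590,155). Next I measure these.

```bash
cat > h.py <<'E'
import numpy as np, cv2
from cell import env
def ray(c,u,v):
    k=env.calibration(c);K=np.array(k['K']);P=np.array(k['pose'])
    return P[:3,3],P[:3,:3]@np.array([(u-K[0,2])/K[0,0],(v-K[1,2])/K[1,1],1])
def w(u,v,z,c='top'):
    o,d=ray(c,u,v);return (o+d*(z-o[2])/d[2])[:2]
def px(p,c='top'):
    k=env.calibration(c);P=np.array(k['pose']);K=np.array(k['K'])
    q=K@(P[:3,:3].T@(np.array(p,float)-P[:3,3]));return q[:2]/q[2]
def cases(im,z=28,S=4):
    "steel cases seen by the top camera: centre of the opening, long-axis angle (deg), sides"
    b=cv2.resize(im,None,fx=S,fy=S,interpolation=cv2.INTER_CUBIC)
    h=cv2.cvtColor(b,cv2.COLOR_RGB2HSV)
    m=((h[...,1]<60)&(h[...,2]>110)).astype(np.uint8)
    out=[]
    for c in cv2.findContours(m,cv2.RETR_EXTERNAL,cv2.CHAIN_APPROX_NONE)[0]:
        a=cv2.contourArea(c)/S/S
        if not 120<a<420: continue
        f=lambda p:w((p[0]+.5)/S-.5,(p[1]+.5)/S-.5,z)
        q=np.array([f(p[0]) for p in c],np.float32)
        (cx,cy),(s1,s2),ang=cv2.minAreaRect(q)
        if s1<s2: s1,s2,ang=s2,s1,ang+90
        if not(45<s1<85 and 30<s2<60): continue
        mm=np.zeros_like(m);cv2.drawContours(mm,[c],-1,1,-1)
        mm=cv2.erode(mm,np.ones((13,13)))
        d=(mm>0)&(m==0);ys,xs=np.nonzero(d)
        o=f((xs.mean(),ys.mean())) if len(xs)>30 else (0,0)
        out.append([round(float(x),1) for x in (o[0],o[1],(ang+90)%180-90,cx,cy,s1,s2)])
    return out
def snap(c,name):
    im=env.read_camera(c);cv2.imwrite(f'pics/{name}.png',im[:,:,::-1]);return im
E
python3 - <<'E'
from h import *
im=cv2.imread('pics/top0.png')[:,:,::-1].copy()
for c in cases(im):print(c)
a=im[125:240,310:390];b=im[140:225,125:225]
A=cv2.resize(a,None,fx=5,fy=5,interpolation=cv2.INTER_CUBIC)
s=cv2.imread('pics/scene0.png')[:,:,::-1][195:300,135:215]
B=cv2.resize(s,None,fx=4.5,fy=4.5,interpolation=cv2.INTER_CUBIC)
o=np.zeros((575,770,3),np.uint8);o[:A.shape[0],:400]=A;o[:B.shape[0],405:405+B.shape[1]]=B
cv2.imwrite('pics/con.png',o[:,:,::-1])
cv2.imwrite('pics/tray.png',cv2.resize(b,None,fx=7,fy=7,interpolation=cv2.INTER_CUBIC)[:,:,::-1])
E
```

```text
[437.9, -63.7, 36.3, 439.3, -62.8, 64.1, 44.4]
[498.7, -495.6, -59.8, 497.6, -493.7, 61.7, 59.6]
[0.0, 0.0, 25.5, 530.5, 543.6, 84.1, 42.9]
[554.9, 70.6, 16.5, 555.7, 70.3, 62.3, 42.8]
[563.9, -60.7, 25.7, 565.4, -59.7, 63.9, 44.3]
[0.0, 0.0, 0.7, 692.5, 69.1, 61.1, 36.6]
[0.0, 0.0, 55.8, 698.9, -48.0, 63.3, 43.7]
```

View pics/con.png

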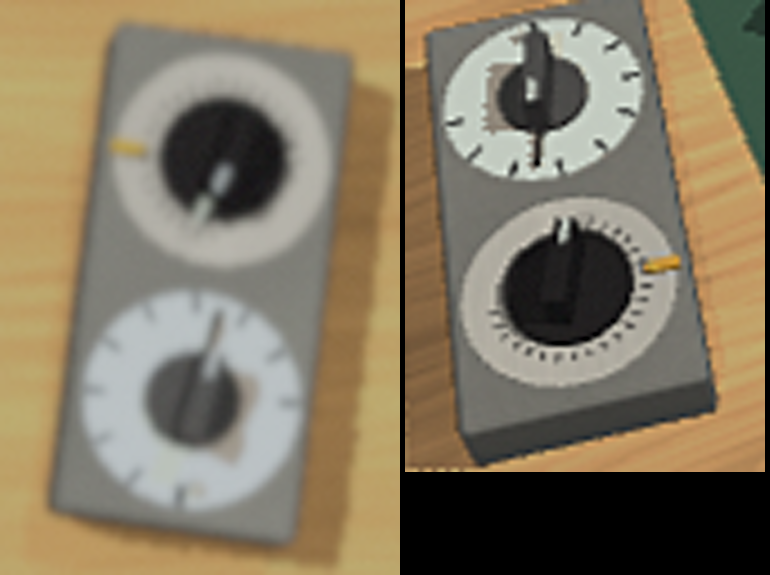

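View pics/tray.png

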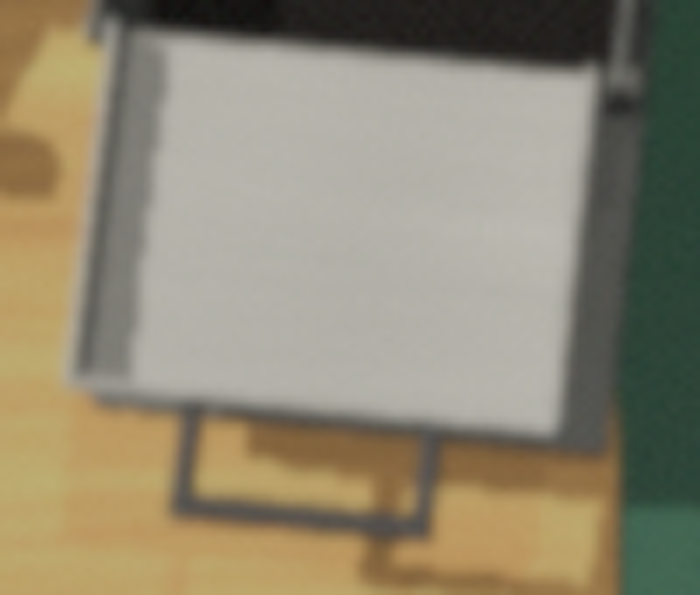

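The console crop shows the dial skirt centred at (224,158), the clip at (128,147) and its pointer at (212,200). The counter scale is centred at about (191,400), with the needle tip at (217,315). The tray crop shows the handle bar running from (183,508) to (425,530), with floor corners near (105,30), (598,68), (558,435) and (85,380).

```bash
python3 - <<'E'
from h import *
C=lambda u,v,z:w(310+(u+.5)/5-.5,125+(v+.5)/5-.5,z)
T=lambda u,v,z:w(125+(u+.5)/7-.5,140+(v+.5)/7-.5,z)
f=lambda p:np.round(p,1)
print('console',[f(C(*p,50)) for p in((115,22),(352,48),(297,543),(50,510))])
cc=np.mean([C(*p,50) for p in((115,22),(352,48),(297,543),(50,510))],0);print(f(cc))
dial=C(224,158,56.5);ctr=C(191,400,50);dial2=C(222,160,50);print('dial',f(dial),f(dial2),'ctr',f(ctr))
ax=(dial-ctr);axa=np.degrees(np.arctan2(ax[1],ax[0]));print(np.linalg.norm(ax),axa)
e=C(115,22,50)-C(50,510,50);e2=C(352,48,50)-C(297,543,50);print('edges',[np.degrees(np.arctan2(v[1],v[0])) for v in(e,e2)],np.linalg.norm(e),np.linalg.norm(e2))
def an(v):return np.degrees(np.arctan2(v[1],v[0]))
print('needle',an(C(217,315,52)-ctr),'clip',an(C(128,147,52)-dial),'ptr',an(C(203,215,54)-dial))
# scene view clip/needle
S=lambda u,v,z:w(135+(u-405+.5)/4.5-.5,195+(v+.5)/4.5-.5,z,'scene')
sd=S(569,289,56.5);sc=S(543,98,50);print('scene dial',f(sd),'ctr',f(sc),'clip',an(S(661,265,52)-sd),'needle',an(S(537,163,52)-sc))
a,b=T(183,508,82),T(425,530,82);h=(a+b)/2;print('handle',f(a),f(b),f(h),np.linalg.norm(a-b),an(a-b)-90)
print('floor',[f(T(*p,70)) for p in((105,30),(598,68),(558,435),(85,380))])
print('hs',{n:f(w(v[1],v[0],82,'scene')) for n,v in {'handle':(177,339)}.items()})
im=env.read_camera('scene')
for l in('case1','dish'):
  for d in env.look_for('scene',l):
    if d['conf']>.4:print(l,f(w(d['position'][1]*512,d['position'][0]*384,20,'scene')),round(d['conf'],2))
E
```

```text
console [array([ 696.5, -227. ]), array([ 678.3, -373.1]), array([ 373.2, -329.3]), array([ 394.6, -180.1])]
[ 535.7 -277.3]
dial [ 609.1 -290.7] [ 609.  -290.7] ctr [ 460.8 -267.5]
150.041649248759 -8.87056221561488
edges [np.float64(-8.829679694861847), np.float64(-8.169528793313749)] 305.51313612546795 308.187577651666
needle -18.106909576545867 clip 81.79077621999402 ptr 158.98656691830172
scene dial [ 612.9 -292.2] ctr [ 460.9 -269.4] clip 86.59467238280537 needle -18.583126525336706
handle [442.  327.8] [431.5 224. ] [436.7 275.9] 104.36713437058839 -5.736719996350558
floor [array([652.6, 368.1]), array([633.2, 151.7]), array([472.6, 168.8]), array([498.6, 374.3])]
hs {'handle': array([554.9, 268.6])}
case1 [698.6  63.5] 0.85
case1 [701.5 -58.9] 0.81
case1 [ 313.7 -209.4] 0.76
case1 [ 249.2 -341.5] 0.71
case1 [337.7 171.9] 0.69
case1 [555.8  74.1] 0.61
case1 [236.8 259.9] 0.59
case1 [456.2 -60.9] 0.53
case1 [561.1 -64.8] 0.5
dish [451.7  59.6] 0.78
dish [511.3 304.7] 0.68
```

Counter axis is at (461,-268), with the bar at -18.4° and about 190° still to turn. The dial is at (610,-291). I move above the counter.

Emit:
{"fn": "carry_out", "kwargs": {"series": [[0.484,0.634,-0.1,-0.65],[0.484,0.634,-0.15,-0.65],[0.484,0.634,-0.2,-0.65],[0.484,0.634,-0.2,-0.65],[0.484,0.634,-0.2,-0.65]], "fingers": -1}}

```text
t: 2.15
eef_pos: [340.6, -425.6, 190.8]
tcp_rot: [3.141, -0.0, 0.014]
ft_force: [0.7, -0.4, -0.3]
opening: 1.004
grip_force: 0.0
```

Emit:
{"fn": "carry_out", "kwargs": {"series": [[0.484,0.634,-0.2,-0.65],[0.484,0.634,-0.2,-0.65],[0.484,0.634,-0.2,-0.65],[0.484,0.634,-0.2,-0.65],[0.484,0.634,-0.2,-0.65]]}}

```text
t: 2.65
eef_pos: [461.8, -267.1, 140.7]
tcp_rot: [3.141, -0.0, -0.326]
ft_force: [0.0, -0.4, 0.3]
opening: 1.0
grip_force: 0.0
```

```bash
python3 - <<'E'
from h import *
k=env.calibration('wrist');print(k['K'],np.round(k['pose'],3))
im=snap('wrist','w1')
E
```

```text
[[297.31863964   0.         257.56610713]
 [  0.         297.31863964 190.42283263]
 [  0.           0.           1.        ]] [[-3.22000e-01 -9.12000e-01 -2.56000e-01  5.33121e+02]
 [-9.47000e-01  3.10000e-01  8.70000e-02 -2.91283e+02]
 [ 0.00000e+00  2.70000e-01 -9.63000e-01  2.90692e+02]
 [ 0.00000e+00  0.00000e+00  0.00000e+00  1.00000e+00]]
```

View pics/w1.png

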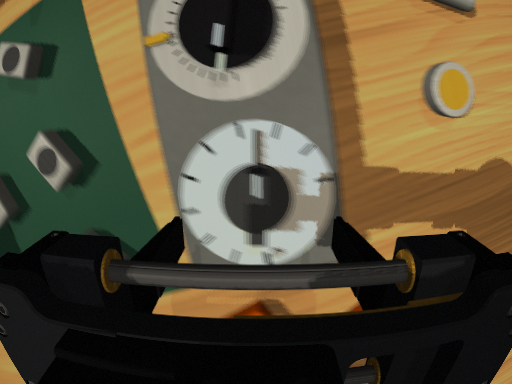

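The wrist view shows the counter skirt centred at (257,199), the bar vertical in the picture and the needle tip at (256,132). The clip runs from (145,41) to (170,36), and the dial skirt is near (226,25).

```bash
cat >> h.py <<'E'
def ww(u,v,z,k=None):
    k=k or env.calibration('wrist');K=np.array(k['K']);P=np.array(k['pose'])
    a=np.array([u-K[0,2],v-K[1,2]]);r=np.linalg.norm(a)/K[0,0]
    d=P[:3,:3]@np.r_[a/(np.linalg.norm(a)+1e-9)*np.sin(r),np.cos(r)];o=P[:3,3]
    return (o+d*(z-o[2])/d[2])[:2]
def an(v):return np.degrees(np.arctan2(v[1],v[0]))
E
python3 - <<'E'
from h import *
c=ww(257,199,56.5);print(c,ww(259,190,50),an(ww(256,132,52)-c))
print('clip',ww(146,41,52),ww(170,36,52),an(ww(158,39,52)-np.array([610,-291])))
E
```

```text
[ 466.30468423 -263.44121374] [ 471.29575816 -266.89924534] -18.08068916192865
clip [ 622.56218225 -220.34276743] [ 617.63384049 -240.86989577] 81.00017423241923
```

Emit:
{"fn": "carry_out", "kwargs": {"series": [[0.04,0.02,-0.3,0],[0,0,-0.3,0],[0,0,-0.3,0],[0,0,-0.25,0],[0,0,-0.1,0]]}}

```text
t: 3.2
eef_pos: [462.6, -267.3, 77.4]
tcp_rot: [-3.141, 0.001, -0.323]
ft_force: [-0.1, -0.3, 0.4]
opening: 1.002
grip_force: 0.0
```

Emit:
{"fn": "carry_out", "kwargs": {"series": [[0,0,0,0],[0,0,0,0],[0,0,0,0],[0,0,0,0],[0,0,0,0]], "fingers": 1}}

```text
t: 3.7
eef_pos: [463.0, -267.5, 78.8]
tcp_rot: [3.141, -0.001, -0.323]
ft_force: [-0.1, -0.6, -0.5]
opening: 0.637
grip_force: 0.0
```

Emit:
{"fn": "carry_out", "kwargs": {"series": [[0,0,0,0],[0,0,0,0],[0,0,0,0],[0,0,0,0],[0,0,0,0.3]]}}

```text
t: 4.2
eef_pos: [462.9, -267.4, 78.4]
tcp_rot: [3.141, 0.0, -0.291]
ft_force: [0.0, 0.3, 0.6]
opening: 0.214
grip_force: 0.0
```

Emit:
{"fn": "carry_out", "kwargs": {"series": [[0,0,0,0],[0,0,0,0],[0,0,0,0.3],[0,0,0,0.5],[0,0,0,0.7]]}}

```text
t: 4.7
eef_pos: [462.6, -269.3, 78.5]
tcp_rot: [3.139, -0.001, -0.132]
ft_force: [-7.7, -15.1, -2.4]
opening: 0.144
grip_force: 30.0
```

Emit:
{"fn": "carry_out", "kwargs": {"series": [[0,0,0,0.7],[0,0,0,0.7],[0,0,0,0.7],[0,0,0,0.7],[0,0,0,0.7]]}}

```text
t: 5.2
eef_pos: [462.6, -269.1, 78.5]
tcp_rot: [3.139, 0.0, 0.235]
ft_force: [-6.4, -13.9, -1.7]
opening: 0.146
grip_force: 30.0
```

Emit:
{"fn": "carry_out", "kwargs": {"series": [[0,0,0,0.7],[0,0,0,0.7],[0,0,0,0.7],[0,0,0,0.7],[0,0,0,0.7]]}}

```text
t: 5.7
eef_pos: [462.5, -268.9, 78.5]
tcp_rot: [3.14, 0.001, 0.601]
ft_force: [-6.4, -11.6, -0.6]
opening: 0.146
grip_force: 30.0
```

Emit:
{"fn": "carry_out", "kwargs": {"series": [[-0.01,-0.03,0,0.9],[0,0,0,0.9],[0,0,0,0.9],[0,0,0,0.9],[0,0,0,0.9]]}}

```text
t: 6.2
eef_pos: [462.2, -268.9, 78.5]
tcp_rot: [-3.141, 0.0, 1.073]
ft_force: [-1.8, 0.2, 3.0]
opening: 0.145
grip_force: 30.0
```

Emit:
{"fn": "carry_out", "kwargs": {"series": [[0,0,0,0.9],[0,0,0,0.9],[0,0,0,0.9],[0,0,0,0.9],[0,0,0,0.9]]}}

```text
t: 6.7
eef_pos: [461.9, -268.8, 78.5]
tcp_rot: [-3.141, -0.0, 1.545]
ft_force: [-2.7, -0.2, 3.5]
opening: 0.144
grip_force: 30.0
```

Emit:
{"fn": "carry_out", "kwargs": {"series": [[0,0,0,0.9],[0,0,0,0.9],[0,0,0,0.9],[0,0,0,0.9],[0,0,0,0.9]]}}

```text
t: 7.2
eef_pos: [461.6, -268.9, 78.5]
tcp_rot: [-3.14, -0.001, 2.016]
ft_force: [-7.0, -2.8, 3.0]
opening: 0.144
grip_force: 30.0
```

Emit:
{"fn": "carry_out", "kwargs": {"series": [[0,0,0,0.9],[0,0,0,0.9],[0,0,0,0.9],[0,0,0,0.8],[0,0,0,0.7]]}}

```text
t: 7.7
eef_pos: [461.4, -269.1, 78.5]
tcp_rot: [-3.141, -0.002, 2.455]
ft_force: [-6.8, -3.9, 3.8]
opening: 0.146
grip_force: 30.0
```

Emit:
{"fn": "carry_out", "kwargs": {"series": [[-0.02,-0.02,0,0.8],[0,0,0,0.8],[0,0,0,0.8],[0,0,0,0.8],[0,0,0,0.6]]}}

```text
t: 8.2
eef_pos: [461.2, -269.4, 78.5]
tcp_rot: [3.141, -0.001, 2.853]
ft_force: [-0.4, 3.9, 2.1]
opening: 0.145
grip_force: 30.0
```

Emit:
{"fn": "carry_out", "kwargs": {"series": [[0,0,0,0.5],[0,0,0,0.4],[0,0,0,0.3],[0,0,0,0.3],[0,0,0,0]]}}

```text
t: 8.7
eef_pos: [461.2, -269.5, 78.5]
tcp_rot: [3.141, -0.001, 3.006]
ft_force: [0.1, 3.5, 3.2]
opening: 0.143
grip_force: 30.3
```

```bash
python3 - <<'E'
from h import *
s=env.state();print(s['moment'],s['tcp_rot'],s['joints'],s['opening'])
E
```

```text
[ 0.70956761  0.01172966 -0.64046415] [ 3.14060471e+00 -5.26178103e-04  3.00601994e+00] [-6.52817882e-01  5.78866846e-01  1.92721450e+00  1.00701399e-03
  6.36457422e-01 -2.08885136e+00] 0.14302383026803395
```

Emit:
{"fn": "carry_out", "kwargs": {"series": [[0,0,0,0.3],[0,0,0,0.2],[0,0,0,0],[0,0,0,0],[0,0,0,-0.2]]}}

```text
t: 9.2
eef_pos: [461.4, -269.6, 78.5]
tcp_rot: [3.141, -0.0, 3.037]
ft_force: [1.7, 4.8, 1.9]
opening: 0.151
grip_force: 30.5
```

```bash
python3 - <<'E'
from h import *
s=env.state();print(s['moment'],s['tcp_rot'],s['opening'])
E
```

```text
[ 1.01643274 -0.33305024 -0.66734933] [ 3.14078877e+00 -1.31374985e-04  3.03681921e+00] 0.15111046761942087
```

Emit:
{"fn": "carry_out", "kwargs": {"series": [[0,0,0,0],[0,0,0,0],[0,0,0,0],[0,0,0,0],[0,0,0,0]], "fingers": -1}}

```text
t: 9.7
eef_pos: [461.4, -270.0, 78.4]
tcp_rot: [3.142, -0.0, 3.039]
ft_force: [-0.7, 0.2, 0.4]
opening: 0.513
grip_force: 0.0
```

Emit:
{"fn": "carry_out", "kwargs": {"series": [[0,0,0.2,0],[0,0,0.4,0],[0,0,0.6,0],[0,0,0.6,0],[0,0,0.6,0]]}}

```text
t: 10.2
eef_pos: [461.2, -269.8, 200.4]
tcp_rot: [-3.141, 0.0, 3.039]
ft_force: [-0.2, -0.2, -0.0]
opening: 0.936
grip_force: 0.0
```

```bash
python3 - <<'E'
from h import *
s=env.state();print(s['joints'],s['eef_pos'],s['tcp_rot'])
snap('wrist','w2');im=snap('top','t2')
for c in cases(im):print(c)
E
```

```text
[-6.52967828e-01  4.01587283e-01  1.82016380e+00  3.77811311e-05
  9.19487127e-01 -2.12088899e+00] [ 461.24648824 -269.82914588  200.41903763] [-3.14143298e+00  3.17869954e-04  3.03869462e+00]
[438.1, -64.0, 37.6, 438.8, -63.1, 65.9, 47.2]
[554.9, 70.3, 16.8, 555.9, 69.9, 64.1, 44.8]
[564.1, -60.9, 25.7, 565.0, -59.7, 64.6, 46.7]
[0.0, 0.0, 1.8, 692.6, 69.6, 62.7, 38.5]
[697.6, -48.9, 56.5, 698.6, -48.0, 64.7, 46.0]
[0.0, 0.0, 26.8, 757.1, 766.4, 45.8, 44.5]
```

View pics/w2.png

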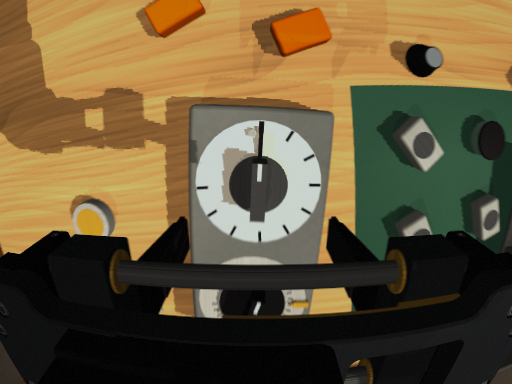

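The counter needle is at the -x end against its pin (261,125), so the counter is at zero. I start with case B at (555,70), gripping across its 60 mm.

Emit:
{"fn": "carry_out", "kwargs": {"series": [[0.191,0.669,-0.14,-1],[0.191,0.669,-0.14,-1],[0.191,0.669,-0.14,-1],[0.191,0.669,-0.14,-1],[0.191,0.669,-0.14,-1]], "fingers": -1}}

```text
t: 10.8
eef_pos: [509.2, -101.3, 163.2]
tcp_rot: [3.142, -0.0, 2.511]
ft_force: [0.4, -0.8, 0.9]
opening: 1.002
grip_force: 0.0
```

Emit:
{"fn": "carry_out", "kwargs": {"series": [[0.191,0.669,-0.14,-1],[0.191,0.669,-0.14,-1],[0.191,0.669,-0.14,-1],[0.191,0.669,-0.14,-1],[0.191,0.669,-0.14,-1]]}}

```text
t: 11.3
eef_pos: [556.9, 66.0, 128.1]
tcp_rot: [-3.141, -0.0, 1.987]
ft_force: [-0.6, 0.5, 0.4]
opening: 0.999
grip_force: 0.0
```

Emit:
{"fn": "carry_out", "kwargs": {"series": [[0,0,0,-0.8],[0,0,0,-0.43],[0,0,0,0],[0,0,0,0],[0,0,0,0]]}}

```text
t: 11.8
eef_pos: [556.8, 64.3, 128.5]
tcp_rot: [3.142, 0.0, 1.863]
ft_force: [-0.6, 0.4, -0.6]
opening: 0.996
grip_force: 0.0
```

```bash
python3 - <<'E'
from h import *
s=env.state();print(s['eef_pos'],s['tcp_rot'])
snap('wrist','w3')
E
```

```text
[556.845382   64.3365853 128.5043986] [3.14153183e+00 2.04734259e-05 1.86334586e+00]
```

View pics/w3.png

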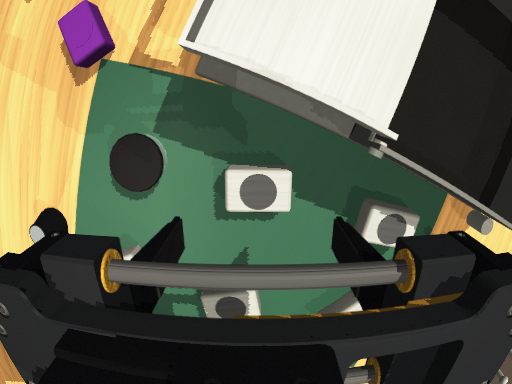

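The wrist view shows case B square to the fingers, its opening at (258,191). D's opening is at (391,229), and the dish at (135,162) is clear. I compute B and D from the wrist and go down.

```bash
python3 - <<'E'
from h import *
print('B',ww(258,191,28),'D',ww(391,229,28),'tray near right top corner',ww(183,44,92),'flange',ww(374,150,85),'tub rim',ww(440,190,85))
E
```

```text
B [554.83965114  69.64660781] D [691.26523273  69.91654969] tray near right top corner [476.75638186 165.50454873] flange [618.35201983 136.07019561] tub rim [685.11971056 126.20321312]
```

Emit:
{"fn": "carry_out", "kwargs": {"series": [[0,0,-0.5,0],[0,0,-0.5,0],[0,0,-0.5,0],[0,0,-0.4,0],[0,0,-0.23,0]]}}

```text
t: 12.35
eef_pos: [556.5, 64.4, 20.6]
tcp_rot: [-3.14, -0.0, 1.863]
ft_force: [0.5, -0.9, 0.6]
opening: 0.998
grip_force: 0.0
```

Emit:
{"fn": "carry_out", "kwargs": {"series": [[0,0,0,0],[0,0,0,0],[0,0,0,0],[0,0,0,0],[0,0,0,0]], "fingers": 1}}

```text
t: 12.85
eef_pos: [557.2, 64.6, 22.6]
tcp_rot: [3.14, 0.0, 1.863]
ft_force: [-0.4, -1.0, 0.2]
opening: 0.637
grip_force: 0.5
```

Emit:
{"fn": "carry_out", "kwargs": {"series": [[0,0,0,0],[0,0,0,0],[0,0,0,0],[0,0,0.1,0],[0,0,0.2,0]]}}

```text
t: 13.35
eef_pos: [556.5, 64.6, 36.9]
tcp_rot: [-3.14, -0.0, 1.863]
ft_force: [-0.3, -0.3, -0.8]
opening: 0.626
grip_force: 30.0
```

Emit:
{"fn": "carry_out", "kwargs": {"series": [[0,0,0.6,0],[0,0,0.8,0],[0,0,0.7,0],[0.03,0.4,0,-0.4],[0.03,0.7,0,-0.5]]}}

```text
t: 13.85
eef_pos: [560.4, 118.9, 144.1]
tcp_rot: [3.139, 0.001, 1.764]
ft_force: [0.4, 0.4, -1.4]
opening: 0.629
grip_force: 30.0
```

Emit:
{"fn": "carry_out", "kwargs": {"series": [[0.04,0.9,0,-0.7],[0.04,0.9,0,-0.7],[0.04,0.9,0,-0.7],[0.04,0.9,0,-0.4],[0.03,0.7,0,-0.3]]}}

```text
t: 14.35
eef_pos: [568.9, 337.1, 142.7]
tcp_rot: [3.141, -0.0, 1.475]
ft_force: [0.5, -0.0, -1.3]
opening: 0.626
grip_force: 30.0
```

Emit:
{"fn": "carry_out", "kwargs": {"series": [[0,0,0,0],[0,0,0,0],[0,0,0,0],[0,0,0,0],[0,0,0,0]]}}

```text
t: 14.85
eef_pos: [569.7, 333.6, 142.2]
tcp_rot: [3.141, 0.0, 1.474]
ft_force: [-0.4, -0.1, -1.6]
opening: 0.626
grip_force: 30.0
```

```bash
python3 - <<'E'
from h import *
s=env.state();print(s['eef_pos'],s['tcp_rot'])
snap('wrist','w4')
E
```

```text
[569.65532551 333.58772281 142.20081025] [3.14148761e+00 4.85059865e-05 1.47398193e+00]
```

View pics/w4.png

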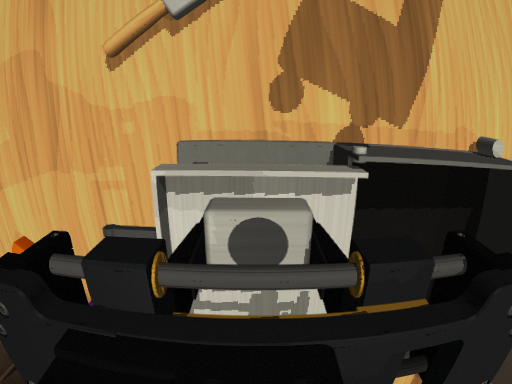

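The tray's far side wall top edge is at row ~172, its front corner at (155,168). The held case, opening at (258,245), is square to the tray and inside the walls.

```bash
python3 - <<'E'
from h import *
R=np.radians(-5.6);M=np.array([[np.cos(R),-np.sin(R)],[np.sin(R),np.cos(R)]]);t=np.array([562,264.5])
tr=lambda p:np.round(M.T@(p-t),1)
for n,u,v,z in(('wall top inner',260,176,92),('wl',175,177,92),('wr',340,177,92),('frontwall inner top',164,200,92),('floor/wall bottom',180,194,70),('floor/wall bottom r',340,194,70),('far edge',353,215,70),('outer corner',153,168,92)):
    p=ww(u,v,z);print(n,np.round(p,1),tr(p))
E
```

```text
wall top inner [573.4 363.9] [  1.7 100. ]
wl [513.5 369.3] [-58.5  99.6]
wr [629.9 357.9] [58.4 99.5]
frontwall inner top [502.1 353.2] [-68.3  82.5]
floor/wall bottom [508.3 350.7] [-61.8  80.6]
floor/wall bottom r [635.4 338.2] [65.9 80.5]
far edge [646.5 318.9] [78.7 62.4]
outer corner [498.  377.7] [-74.8 106.4]
```

Emit:
{"fn": "carry_out", "kwargs": {"series": [[0,0,-0.3,0],[0,0,-0.3,0],[0,0,-0.2,0],[0,0,-0.12,0],[0,0,-0.08,0]]}}

```text
t: 15.4
eef_pos: [569.0, 334.4, 92.3]
tcp_rot: [-3.14, 0.001, 1.475]
ft_force: [-14.3, -7.5, 38.9]
opening: 0.629
grip_force: 30.0
```

Emit:
{"fn": "carry_out", "kwargs": {"series": [[0,0,0,0],[0,0,0,0],[0,0,0,0],[0,0,0,0],[0,0,0,0]]}}

```text
t: 15.9
eef_pos: [569.2, 334.5, 92.5]
tcp_rot: [-3.141, 0.0, 1.475]
ft_force: [-2.9, -1.7, 5.7]
opening: 0.631
grip_force: 30.0
```

Emit:
{"fn": "carry_out", "kwargs": {"series": [[0,0,0,0],[0,0,0,0],[0,0,0,0],[0,0,0,0],[0,0,0.2,0]], "fingers": -0.8}}

```text
t: 16.4
eef_pos: [568.9, 334.3, 101.1]
tcp_rot: [-3.14, 0.001, 1.475]
ft_force: [-0.2, -0.2, 0.3]
opening: 0.896
grip_force: 0.0
```

Emit:
{"fn": "carry_out", "kwargs": {"series": [[0,0,0.3,0],[0,0,0.6,0],[0.4,-0.9,0.2,0.2],[0.4,-0.9,0,0.2],[0.4,-0.9,0,0.2]], "fingers": -1}}

```text
t: 16.9
eef_pos: [630.1, 198.7, 159.2]
tcp_rot: [3.139, -0.001, 1.54]
ft_force: [1.3, 0.8, -0.6]
opening: 1.0
grip_force: 0.0
```

Emit:
{"fn": "carry_out", "kwargs": {"series": [[0.4,-0.9,0,0.2],[0.4,-0.9,0,0.2],[0.4,-0.9,0,0.18],[0.05,-0.06,0,0],[0,0,0,0],[0,0,0,0]]}}

```text
$.series: bad value
```

```bash
python3 - <<'E'
from h import *
s=env.state();print(s['eef_pos'],s['tcp_rot'])
im=snap('top','t5')
for c in cases(im):print(c)
E
```

```text
[630.11820208 198.66320072 159.19937316] [ 3.13885716e+00 -6.24297538e-04  1.53996439e+00]
[0.0, 0.0, 38.0, 437.3, -61.7, 61.9, 41.8]
[498.8, -495.8, 89.4, 498.2, -493.5, 62.1, 59.3]
[0.0, 0.0, 26.4, 530.6, 543.4, 84.3, 44.2]
[0.0, 0.0, 24.3, 566.8, -59.5, 62.3, 44.6]
[0.0, 0.0, 1.9, 692.7, 69.6, 62.7, 38.2]
[697.6, -48.8, 56.3, 698.6, -48.0, 64.4, 45.6]
[0.0, 0.0, 26.8, 757.2, 766.6, 45.4, 44.2]
```

Emit:
{"fn": "carry_out", "kwargs": {"series": [[0.41,-0.9,-0.1,0.25],[0.41,-0.9,-0.1,0.25],[0.39,-0.9,-0.1,0],[0,0,0,0],[0,0,0,0]]}}

```text
t: 17.45
eef_pos: [690.1, 63.7, 142.8]
tcp_rot: [3.141, -0.0, 1.588]
ft_force: [-0.1, 1.5, 0.4]
opening: 0.999
grip_force: 0.0
```

```bash
python3 - <<'E'
from h import *
s=env.state();print(s['eef_pos'],s['tcp_rot'])
snap('wrist','w5')
im=cv2.imread('pics/w5.png')[100:260]
cv2.imwrite('pics/w5c.png',im)
E
```

```text
[690.13661949  63.65463369 142.79434071] [ 3.14082488e+00 -1.20280125e-04  1.58808647e+00]
```

View pics/w5c.png

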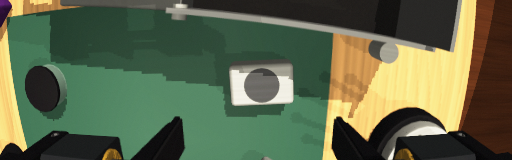

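Case D is at (262,185) and square. The tub rim is near row 124, and a black round thing is at (410,238).

```bash
python3 - <<'E'
from h import *
for n,u,v,z in(('D',262,185,28),('rim85',262,125,85),('rim92',262,125,92),('blk',380,225,20),('blk60',380,225,60),('post',375,150,60)):print(n,np.round(ww(u,v,z),1))
E
```

```text
D [693.   72.1]
rim85 [690.9 130. ]
rim92 [690.8 130.4]
blk [818.5  29.1]
blk60 [799.3  45.5]
post [785.7 112.4]
```

```bash
python3 - <<'E'
from h import *
for p in((500,432),(528,427),(553,442),(478,458),(568,465)):
    print(p,[np.round(w(100+p[0]/2.5,100+p[1]/2.5,z,'scene')).tolist() for z in(20,60,100)])
print('ring top',np.round(w(262,92,30),0),np.round(w(262,92,80),0))
a=cv2.imread('pics/top0.png')[40:150,200:340]
b=cv2.imread('pics/scene0.png')[220:384,230:400]
o=np.zeros((500,800,3),np.uint8);A=cv2.resize(a,None,fx=3,fy=3);B=cv2.resize(b,None,fx=2.2,fy=2.2)
o[:A.shape[0],:420]=A;o[:B.shape[0],425:425+B.shape[1]]=B
cv2.imwrite('pics/obj.png',o)
E
```

```text
(500, 432) [[774.0, 24.0], [792.0, 12.0], [810.0, -1.0]]
(528, 427) [[781.0, 56.0], [799.0, 42.0], [816.0, 28.0]]
(553, 442) [[808.0, 72.0], [824.0, 57.0], [841.0, 43.0]]
(478, 458) [[793.0, -12.0], [810.0, -23.0], [826.0, -34.0]]
(568, 465) [[838.0, 73.0], [853.0, 59.0], [868.0, 44.0]]
ring top [824.  -9.] [807.  -9.]
```

View pics/obj.png

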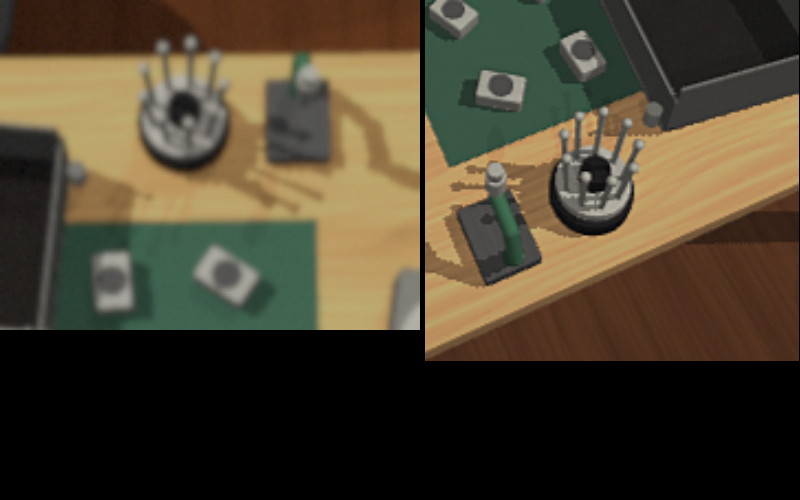

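The obj crop shows a cup of rods at (185,120) and a clamp at (298,110). By my estimate they lie beyond x≈800, so the gripper body at x≤783 clears them. I go down on D.

Emit:
{"fn": "carry_out", "kwargs": {"series": [[0.04,-0.02,-0.5,0],[0,0,-0.5,0],[0,0,-0.6,0],[0,0,-0.5,0],[0,0,-0.28,0]]}}

```text
t: 18.0
eef_pos: [690.9, 65.5, 21.7]
tcp_rot: [-3.14, -0.0, 1.592]
ft_force: [-0.5, 0.6, 0.4]
opening: 1.001
grip_force: 0.0
```

Emit:
{"fn": "carry_out", "kwargs": {"series": [[0,0,0,0],[0,0,0,0],[0,0,0,0],[0,0,0,0],[0,0,0,0]], "fingers": 1}}

```text
t: 18.5
eef_pos: [692.3, 63.7, 23.9]
tcp_rot: [3.14, 0.0, 1.59]
ft_force: [2.3, -0.6, 0.6]
opening: 0.638
grip_force: 0.7
```

Emit:
{"fn": "carry_out", "kwargs": {"series": [[0,0,0,0],[0,0,0,0],[0,0,0,0],[0,0,0.1,0],[0,0,0.2,0]]}}

```text
t: 19.0
eef_pos: [691.2, 63.7, 37.6]
tcp_rot: [-3.14, -0.0, 1.59]
ft_force: [-0.7, -0.2, -1.3]
opening: 0.633
grip_force: 29.9
```

Emit:
{"fn": "carry_out", "kwargs": {"series": [[0,0,0.5,0],[0,0,0.7,0],[0,0,0.7,0],[-0.1,0.2,0.35,0],[-0.4,0.7,0,-0.2]]}}

```text
t: 19.5
eef_pos: [668.4, 107.4, 153.3]
tcp_rot: [3.136, 0.0, 1.566]
ft_force: [0.7, 1.9, -2.0]
opening: 0.628
grip_force: 29.9
```

Emit:
{"fn": "carry_out", "kwargs": {"series": [[-0.5,0.9,0,-0.3],[-0.5,0.9,0,-0.3],[-0.5,0.9,0,-0.3],[-0.4,0.73,0,0],[-0.1,0.1,0,0]]}}

```text
t: 20.0
eef_pos: [565.9, 285.4, 150.2]
tcp_rot: [-3.14, -0.0, 1.479]
ft_force: [0.4, -0.1, -1.2]
opening: 0.63
grip_force: 29.9
```

Emit:
{"fn": "carry_out", "kwargs": {"series": [[0,0,-0.2,0],[0,0,-0.2,0],[0,0,0,0],[0,0,0,0],[0,0,0,0]]}}

```text
t: 20.5
eef_pos: [569.5, 280.6, 130.4]
tcp_rot: [3.141, 0.0, 1.474]
ft_force: [-0.4, 0.1, -0.7]
opening: 0.633
grip_force: 29.9
```

```bash
python3 - <<'E'
from h import *
s=env.state();print(s['eef_pos'],s['tcp_rot'])
snap('wrist','w6')
cv2.imwrite('pics/w6c.png',cv2.imread('pics/w6.png')[120:330,100:420])
E
```

```text
[569.53225449 280.62393663 130.37049529] [3.14147899e+00 6.99636493e-06 1.47380721e+00]
```

View pics/w6c.png

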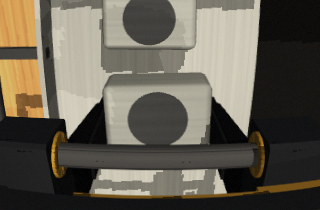

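B's opening is at full pixel (248,138), and the held D is at (258,240).

```bash
cat >> h.py <<'E'
R=np.radians(-5.6);M=np.array([[np.cos(R),-np.sin(R)],[np.sin(R),np.cos(R)]]);t0=np.array([564,263])
tr=lambda p:np.round(M.T@(np.array(p)-t0),1)
E
python3 - <<'E'
from h import *
s=env.state()
b=ww(248,138,98);d=ww(258,240,134.4);print(b,tr(b),d,tr(d),tr(s['eef_pos'][:2]),'edge',tr(ww(250,169,70)),tr(ww(250,167,98)))
E
```

```text
[568.49109986 339.55872301] [-3.  76.6] [569.56086212 288.1739653 ] [ 3.1 25.6] [ 3.7 18.2] edge [-2.6 51.4] [-1.9 58.4]
```

Emit:
{"fn": "carry_out", "kwargs": {"series": [[-0.06,0.16,0,0],[0,0,-0.3,0],[0,0,-0.2,0],[0,0,-0.15,0],[0,0,-0.04,0]]}}

```text
t: 21.05
eef_pos: [565.5, 289.2, 94.4]
tcp_rot: [-3.14, 0.001, 1.475]
ft_force: [0.5, 0.2, -0.4]
opening: 0.631
grip_force: 29.9
```

Emit:
{"fn": "carry_out", "kwargs": {"series": [[0,0,0,0],[0,0,0,0],[0,0,0,0],[0,0,0,0],[0,0,0,0]]}}

```text
t: 21.55
eef_pos: [566.0, 289.4, 96.2]
tcp_rot: [3.141, -0.0, 1.475]
ft_force: [0.1, 0.5, -0.5]
opening: 0.632
grip_force: 29.9
```

Emit:
{"fn": "carry_out", "kwargs": {"series": [[0,0,-0.02,0],[0,0,0,0],[0,0,0,0],[0,0,0,0],[0,0,0,0]], "fingers": -0.8}}

```text
t: 22.05
eef_pos: [566.0, 289.4, 94.9]
tcp_rot: [3.141, -0.0, 1.475]
ft_force: [0.1, 0.0, 0.2]
opening: 0.894
grip_force: 0.0
```

Emit:
{"fn": "carry_out", "kwargs": {"series": [[0,0,0.3,0],[0,0,0.5,0],[0,-0.5,0.4,0.6],[0,-0.9,0,0.7],[0,-0.9,0,0.7]], "fingers": -1}}

```text
t: 22.55
eef_pos: [566.1, 173.7, 156.7]
tcp_rot: [3.139, -0.0, 1.689]
ft_force: [-0.3, -0.5, -1.1]
opening: 1.001
grip_force: 0.0
```

Emit:
{"fn": "carry_out", "kwargs": {"series": [[0,-0.9,0,0.7],[0,-0.9,0,0.7],[0,-0.9,-0.1,0.7],[0,-0.9,-0.2,0.7],[0,-0.9,-0.2,0.4]]}}

```text
t: 23.05
eef_pos: [566.1, -52.4, 131.0]
tcp_rot: [3.14, 0.001, 2.023]
ft_force: [-0.1, 0.5, 0.3]
opening: 1.001
grip_force: 0.0
```

Emit:
{"fn": "carry_out", "kwargs": {"series": [[0,-0.19,0,0],[0,0,0,0],[0,0,0,0],[0,0,0,0],[0,0,0,0]]}}

```text
t: 23.55
eef_pos: [566.1, -58.8, 130.3]
tcp_rot: [3.141, 0.0, 2.021]
ft_force: [0.4, 0.4, 0.3]
opening: 0.999
grip_force: 0.0
```

```bash
cat >> h.py <<'E'
def wcases(z=28,lo=110):
    "dark openings in steel tops seen by the wrist camera"
    k=env.calibration('wrist');im=env.read_camera('wrist');S=3
    b=cv2.resize(im,None,fx=S,fy=S,interpolation=cv2.INTER_CUBIC);h=cv2.cvtColor(b,cv2.COLOR_RGB2HSV)
    m=((h[...,1]<70)&(h[...,2]>lo)).astype(np.uint8);out=[]
    cs,hi=cv2.findContours(m,cv2.RETR_CCOMP,cv2.CHAIN_APPROX_NONE)
    for c,g in zip(cs,hi[0]):
        if g[3]<0 or not 300<cv2.contourArea(c)/S/S<4500: continue
        (u,v),ax,_=cv2.fitEllipse(c)
        if min(ax)/max(ax)<.75: continue
        p=ww(u/S,v/S,z,k)
        q=np.array([ww(x[0][0]/S,x[0][1]/S,z,k) for x in cs[g[3]]],np.float32)
        (_,_),(s1,s2),a=cv2.minAreaRect(q)
        if s1<s2:s1,s2,a=s2,s1,a+90
        out.append([round(float(x),1) for x in(*p,(a+90)%180-90,s1,s2,u/S,v/S)])
    return out
E
python3 - <<'E'
from h import *
s=env.state();print(s['eef_pos'],s['tcp_rot'][2],np.degrees(s['tcp_rot'][2]))
for c in wcases():print(c)
for c in cases(snap('top','t7')):print(c)
E
```

```text
[566.12278387 -58.75296939 130.29598803] 2.0213806478030474 115.81657990853492
[564.2, -62.1, 25.8, 58.5, 43.1, 254.8, 199.1]
[439.3, -65.1, 37.5, 66.5, 39.1, 129.2, 144.2]
[498.8, -495.7, 89.4, 498.2, -493.5, 62.1, 59.3]
[0.0, 0.0, 27.7, 530.2, 543.9, 84.8, 44.1]
[0.0, 0.0, 26.8, 757.1, 766.4, 45.8, 44.5]
```

Emit:
{"fn": "carry_out", "kwargs": {"series": [[-0.04,-0.05,-0.4,0],[0,0,-0.5,0],[0,0,-0.6,0],[0,0,-0.4,0],[0,0,-0.26,0]]}}

```text
t: 24.15
eef_pos: [563.6, -62.0, 20.5]
tcp_rot: [-3.141, -0.001, 2.02]
ft_force: [0.4, 0.6, -0.5]
opening: 1.0
grip_force: 0.0
```

Emit:
{"fn": "carry_out", "kwargs": {"series": [[0,0,0,0],[0,0,0,0],[0,0,0,0],[0,0,0,0],[0,0,0,0]], "fingers": 1}}

```text
t: 24.65
eef_pos: [564.2, -62.6, 22.6]
tcp_rot: [3.141, 0.001, 2.02]
ft_force: [0.6, 0.1, 0.4]
opening: 0.634
grip_force: 0.8
```

Emit:
{"fn": "carry_out", "kwargs": {"series": [[0,0,0,0],[0,0,0,0],[0,0,0,0],[0,0,0.1,0],[0,0,0.2,0]]}}

```text
t: 25.15
eef_pos: [563.5, -62.5, 36.9]
tcp_rot: [-3.14, -0.001, 2.02]
ft_force: [-0.8, 0.2, -1.7]
opening: 0.625
grip_force: 30.0
```

Emit:
{"fn": "carry_out", "kwargs": {"series": [[0,0,0.5,0],[0,0,0.7,0],[0,0,0.7,0],[0,0.3,0.3,-0.5],[0,0.7,0,-0.7]]}}

```text
t: 25.65
eef_pos: [565.0, -13.7, 150.1]
tcp_rot: [3.137, 0.002, 1.889]
ft_force: [-0.1, 0.2, -2.1]
opening: 0.631
grip_force: 30.0
```

Emit:
{"fn": "carry_out", "kwargs": {"series": [[0,0.9,0,-0.8],[0,0.9,0,-0.8],[0,0.9,0,-0.8],[0,0.9,0,-0.8],[0,0.9,0,-0.8]]}}

```text
t: 26.15
eef_pos: [563.6, 214.2, 147.6]
tcp_rot: [3.141, -0.0, 1.472]
ft_force: [0.1, -0.3, -0.7]
opening: 0.632
grip_force: 30.0
```

```bash
python3 - <<'E'
from h import *
s=env.state();print(s['eef_pos'],np.degrees(s['tcp_rot'][2]),tr(s['eef_pos'][:2]))
E
```

```text
[563.55581575 214.21549616 147.63528803] 84.31999915896147 [  4.3 -48.6]
```

Emit:
{"fn": "carry_out", "kwargs": {"series": [[0,0.4,-0.1,0],[0,0.3,-0.2,0],[0,0.12,0,0],[0,0,0,0],[0,0,0,0]]}}

```text
t: 26.65
eef_pos: [564.2, 252.4, 132.1]
tcp_rot: [3.141, 0.0, 1.474]
ft_force: [-0.8, 0.3, -0.5]
opening: 0.63
grip_force: 30.0
```

```bash
python3 - <<'E'
from h import *
s=env.state();print(s['eef_pos'],np.degrees(s['tcp_rot'][2]),tr(s['eef_pos'][:2]))
k=None
for c in wcases(98):print(c,tr(c[:2]))
E
```

```text
[564.18571771 252.43705536 132.12601378] 84.47538101363607 [  1.2 -10.5]
[566.0, 296.4, 83.7, 136.6, 133.5, 255.1, 160.7] [-1.3 33.4]
[569.1, 338.5, 83.7, 136.6, 133.5, 253.2, 93.0] [-2.3 75.6]
[533.3, 316.6, 83.7, 136.6, 133.5, 199.8, 134.4] [-35.8  50.3]
```

Emit:
{"fn": "carry_out", "kwargs": {"series": [[0,0.035,-0.2,0],[0,0,-0.25,0],[0,0,-0.18,0],[0,0,-0.1,0],[0,0,-0.03,0]]}}

```text
t: 27.2
eef_pos: [563.7, 255.0, 92.9]
tcp_rot: [-3.14, 0.001, 1.475]
ft_force: [-0.2, 0.3, -1.7]
opening: 0.627
grip_force: 30.0
```

Emit:
{"fn": "carry_out", "kwargs": {"series": [[0,0,-0.01,0],[0,0,0,0],[0,0,0,0],[0,0,0,0],[0,0,0,0]]}}

```text
t: 27.7
eef_pos: [564.0, 255.2, 93.6]
tcp_rot: [3.141, -0.0, 1.475]
ft_force: [0.2, -0.0, -0.4]
opening: 0.63
grip_force: 30.0
```

Emit:
{"fn": "carry_out", "kwargs": {"series": [[0,0,0,0],[0,0,0,0],[0,0,0,0],[0,0,0,0],[0,0,0,0]], "fingers": -0.8}}

```text
t: 28.2
eef_pos: [564.0, 255.2, 93.4]
tcp_rot: [3.141, -0.0, 1.475]
ft_force: [0.2, -0.2, 0.1]
opening: 0.894
grip_force: 0.0
```

Emit:
{"fn": "carry_out", "kwargs": {"series": [[0,0,0.2,0],[0,0,0.6,0],[0,0,0.4,0],[0.1,-0.7,0,0],[0.3,-0.9,0,-0.7]], "fingers": -1}}

```text
t: 28.7
eef_pos: [583.6, 175.8, 155.0]
tcp_rot: [3.14, -0.001, 1.405]
ft_force: [0.1, 0.5, 0.6]
opening: 0.997
grip_force: 0.0
```

Emit:
{"fn": "carry_out", "kwargs": {"series": [[0.455,-0.89,0,-0.8],[0.455,-0.89,-0.1,-0.8],[0.455,-0.89,-0.1,-0.8],[0.455,-0.89,-0.1,-0.8],[0.455,-0.89,-0.1,-0.8]]}}

```text
t: 29.2
eef_pos: [698.1, -48.5, 134.3]
tcp_rot: [3.141, -0.0, 0.979]
ft_force: [0.7, 0.7, -0.7]
opening: 1.0
grip_force: 0.0
```

Emit:
{"fn": "carry_out", "kwargs": {"series": [[0,0,0,0],[0,0,0,0],[0,0,0,0],[0,0,0,0],[0,0,0,0]]}}

```text
t: 29.7
eef_pos: [697.1, -45.3, 134.0]
tcp_rot: [3.141, -0.0, 0.985]
ft_force: [0.7, -0.1, -0.5]
opening: 0.999
grip_force: 0.0
```

```bash
python3 - <<'E'
from h import *
s=env.state();print(s['eef_pos'],np.degrees(s['tcp_rot'][2]))
for c in wcases():print(c)
for c in cases(snap('top','t8')):print(c)
E
```

```text
[697.1365598  -45.32742213 134.04823586] 56.418528422178326
[698.2, -50.7, 55.5, 62.9, 38.5, 262.8, 198.9]
[498.8, -495.8, -64.2, 497.7, -493.5, 62.7, 59.8]
[0.0, 0.0, 27.6, 530.2, 544.0, 84.7, 43.7]
[0.0, 0.0, 2.3, 757.4, 766.3, 45.3, 45.0]
```

Emit:
{"fn": "carry_out", "kwargs": {"series": [[0.02,-0.1,-0.4,-0.1],[0,0,-0.5,0],[0,0,-0.6,0],[0,0,-0.45,0],[0,0,-0.28,0]], "fingers": -0.4}}

```text
t: 30.3
eef_pos: [697.7, -51.1, 20.2]
tcp_rot: [-3.14, 0.001, 0.973]
ft_force: [0.5, -0.0, -0.3]
opening: 0.708
grip_force: 0.0
```

Emit:
{"fn": "carry_out", "kwargs": {"series": [[0,0,0,0],[0,0,0,0],[0,0,0,0],[0,0,0,0],[0,0,0,0]], "fingers": 1}}

```text
t: 30.8
eef_pos: [698.6, -51.5, 22.7]
tcp_rot: [3.141, -0.0, 0.973]
ft_force: [-0.8, 1.3, 2.4]
opening: 0.418
grip_force: 30.0
```

Emit:
{"fn": "carry_out", "kwargs": {"series": [[0,0,0,0],[0,0,0,0],[0,0,0,0],[0,0,0.1,0],[0,0,0.2,0]]}}

```text
t: 31.3
eef_pos: [697.7, -51.5, 36.6]
tcp_rot: [-3.14, 0.001, 0.972]
ft_force: [0.4, -1.2, -0.6]
opening: 0.418
grip_force: 30.0
```

Emit:
{"fn": "carry_out", "kwargs": {"series": [[0,0,0.5,0],[0,0,0.7,0],[0,0,0.7,0],[0,0.1,0.4,-0.5],[-0.2,0.4,0,-0.8]]}}

```text
t: 31.8
eef_pos: [690.0, -27.9, 156.2]
tcp_rot: [3.136, -0.003, 0.832]
ft_force: [-0.7, 0.0, -0.7]
opening: 0.422
grip_force: 30.0
```

Emit:
{"fn": "carry_out", "kwargs": {"series": [[-0.18,0.44,0,-0.9],[-0.18,0.44,0,-0.9],[-0.18,0.44,0,-0.9],[-0.18,0.44,0,-0.9],[-0.18,0.44,0,-0.9]]}}

```text
t: 32.3
eef_pos: [642.8, 84.3, 152.6]
tcp_rot: [3.141, -0.0, 0.361]
ft_force: [1.2, 0.2, -0.5]
opening: 0.423
grip_force: 30.0
```

Emit:
{"fn": "carry_out", "kwargs": {"series": [[-0.19,0.44,0,-0.9],[-0.19,0.44,0,-0.9],[-0.19,0.44,0,-0.9],[-0.19,0.44,0,-0.9],[-0.19,0.46,0,-0.82]]}}

```text
t: 32.8
eef_pos: [595.3, 195.2, 152.7]
tcp_rot: [3.142, -0.0, -0.102]
ft_force: [0.8, -0.4, -1.6]
opening: 0.421
grip_force: 30.0
```

Emit:
{"fn": "carry_out", "kwargs": {"series": [[0,0,-0.2,0],[0,0,-0.2,0],[0,0,0,0],[0,0,0,0],[0,0,0,0]]}}

```text
t: 33.3
eef_pos: [596.2, 193.8, 132.1]
tcp_rot: [3.142, -0.0, -0.098]
ft_force: [0.2, -0.2, -1.0]
opening: 0.419
grip_force: 30.0
```

```bash
python3 - <<'E'
from h import *
s=env.state();print(s['eef_pos'],np.degrees(s['tcp_rot'][2]),tr(s['eef_pos'][:2]))
snap('wrist','w9')
for c in wcases(98):print(c,tr(c[:2]))
E
```

```text
[596.19600948 193.77434742 132.12337382] -5.63162294959065 [ 38.8 -65.8]
```

View pics/w9.png

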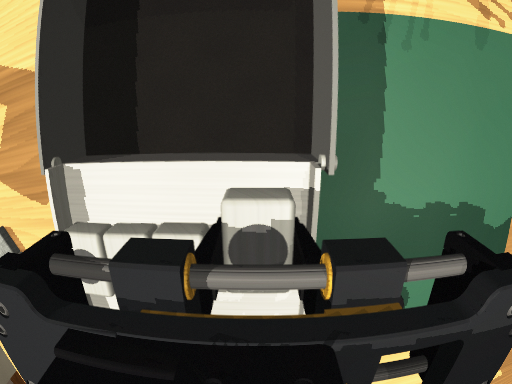

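The three cases lie in a row at columns 70–210. The held case, opening at (258,245), sits between them and the right wall, near column 312.

```bash
python3 - <<'E'
from h import *
for u,v,z in((311,185,92),(320,185,92),(210,229,98),(158,229,98),(60,185,92),(71,229,98)):print(u,tr(ww(u,v,z)))
E
```

```text
311 [  64.4 -101.1]
320 [  64.4 -107.3]
210 [ 35.3 -33.1]
158 [34.5  4.3]
60 [65.4 88.5]
71 [31.3 80.6]
```

Emit:
{"fn": "carry_out", "kwargs": {"series": [[0,0,-0.2,0],[0,0,-0.25,0],[0,0,-0.18,0],[0,0,-0.1,0],[0,0,-0.03,0]]}}

```text
t: 33.9
eef_pos: [595.5, 194.4, 92.9]
tcp_rot: [3.141, 0.001, -0.098]
ft_force: [0.6, -0.7, -1.1]
opening: 0.421
grip_force: 30.0
```

Emit:
{"fn": "carry_out", "kwargs": {"series": [[0,0,-0.02,0],[0,0,0,0],[0,0,0,0],[0,0,0,0],[0,0,0,0]]}}

```text
t: 34.4
eef_pos: [595.9, 194.5, 93.2]
tcp_rot: [-3.142, -0.0, -0.098]
ft_force: [0.3, 0.4, -1.7]
opening: 0.419
grip_force: 30.0
```

Emit:
{"fn": "carry_out", "kwargs": {"series": [[0,0,0,0],[0,0,0,0],[0,0,0,0],[0,0,0,0],[0,0,0,0]], "fingers": 0.08}}

```text
t: 34.9
eef_pos: [595.8, 194.5, 93.0]
tcp_rot: [3.142, -0.0, -0.098]
ft_force: [-0.4, -0.0, 0.1]
opening: 0.459
grip_force: 0.0
```

Emit:
{"fn": "carry_out", "kwargs": {"series": [[0,0,0.1,0],[0,0,0.2,0],[0,0,0.4,0],[0,0,0.5,0],[0,0,0,0]]}}

```text
t: 35.4
eef_pos: [597.2, 194.8, 156.9]
tcp_rot: [-3.14, -0.005, -0.098]
ft_force: [0.2, 0.5, 0.5]
opening: 0.46
grip_force: 0.0
```

Emit:
{"fn": "carry_out", "kwargs": {"series": [[-0.394,-0.648,0,0.8],[-0.394,-0.648,0,0.8],[-0.394,-0.648,0,0.9],[-0.394,-0.648,0,0.9],[-0.394,-0.648,-0.1,0.95]], "fingers": -0.4}}

```text
t: 35.9
eef_pos: [496.6, 31.4, 148.5]
tcp_rot: [3.141, -0.001, 0.362]
ft_force: [0.7, -0.7, 0.9]
opening: 0.696
grip_force: 0.0
```

Emit:
{"fn": "carry_out", "kwargs": {"series": [[-0.394,-0.648,-0.1,0.95],[-0.394,-0.648,-0.1,0.95],[-0.394,-0.648,-0.15,0.95],[0,0,0,0],[0,0,0,0]]}}

```text
t: 36.4
eef_pos: [438.2, -65.3, 130.7]
tcp_rot: [3.141, -0.0, 0.653]
ft_force: [-0.1, 0.3, -1.0]
opening: 0.699
grip_force: 0.0
```

```bash
python3 - <<'E'
from h import *
s=env.state();print(s['eef_pos'],np.degrees(s['tcp_rot'][2]))
for c in wcases():print(c)
E
```

```text
[438.17851362 -65.25306021 130.68593786] 37.42428540569494
[438.7, -65.6, 37.4, 62.5, 38.6, 259.0, 195.3]
```

Emit:
{"fn": "carry_out", "kwargs": {"series": [[0.01,0,-0.4,0],[0,0,-0.5,0],[0,0,-0.6,0],[0,0,-0.4,0],[0,0,-0.27,0]]}}

```text
t: 36.95
eef_pos: [439.1, -63.6, 20.7]
tcp_rot: [-3.141, 0.0, 0.657]
ft_force: [0.1, -0.5, -1.1]
opening: 0.703
grip_force: 0.0
```

Emit:
{"fn": "carry_out", "kwargs": {"series": [[0,0,0,0],[0,0,0,0],[0,0,0,0],[0,0,0,0],[0,0,0,0]], "fingers": 1}}

```text
t: 37.45
eef_pos: [439.2, -64.7, 22.8]
tcp_rot: [3.14, -0.001, 0.656]
ft_force: [1.3, 3.4, 8.2]
opening: 0.418
grip_force: 30.0
```

Emit:
{"fn": "carry_out", "kwargs": {"series": [[0,0,0,0],[0,0,0,0],[0,0,0,0],[0,0,0.1,0],[0,0,0.2,0]]}}

```text
t: 37.95
eef_pos: [438.4, -64.7, 37.3]
tcp_rot: [-3.141, 0.001, 0.656]
ft_force: [0.7, -0.9, -0.7]
opening: 0.416
grip_force: 30.0
```

Emit:
{"fn": "carry_out", "kwargs": {"series": [[0,0,0.5,0],[0,0,0.7,0],[0,0,0.7,0],[0.1,0.2,0.4,-0.5],[0.2,0.6,0,-0.7]]}}

```text
t: 38.45
eef_pos: [454.6, -25.7, 155.5]
tcp_rot: [3.138, -0.004, 0.526]
ft_force: [0.7, -0.7, -1.8]
opening: 0.42
grip_force: 30.0
```

Emit:
{"fn": "carry_out", "kwargs": {"series": [[0.22,0.752,0,-1],[0.22,0.752,0,-1],[0.22,0.752,0,-1],[0.22,0.752,0,-1],[0.22,0.752,0,-1]]}}

```text
t: 38.95
eef_pos: [508.7, 164.8, 152.9]
tcp_rot: [3.142, -0.0, 0.003]
ft_force: [0.7, -0.2, -0.6]
opening: 0.422
grip_force: 30.0
```

Emit:
{"fn": "carry_out", "kwargs": {"series": [[0.22,0.752,0,-0.9],[0,0,-0.2,-0.07],[0,0,-0.2,0],[0,0,0,0],[0,0,0,0]]}}

```text
t: 39.45
eef_pos: [519.5, 199.9, 132.0]
tcp_rot: [3.141, 0.001, -0.095]
ft_force: [1.4, -0.4, 0.1]
opening: 0.422
grip_force: 30.0
```

```bash
python3 - <<'E'
from h import *
s=env.state();print(s['eef_pos'],np.degrees(s['tcp_rot'][2]),tr(s['eef_pos'][:2]))
for c in wcases(98):print(c,tr(c[:2]))
E
```

```text
[519.45259479 199.85797958 132.036969  ] -5.457585372285945 [-38.2 -67.2]
[569.1, 336.9, 85.2, 203.4, 134.1, 66.2, 174.1] [-2.1 74. ]
[566.0, 294.7, 85.2, 203.4, 134.1, 113.6, 171.4] [-1.1 31.7]
[563.5, 254.0, 85.2, 203.4, 134.1, 168.4, 168.3] [ 0.4 -9. ]
[595.3, 194.4, 85.2, 203.4, 134.1, 254.8, 108.0] [ 37.8 -65.2]
```

Everything is as planned. I lower 39 mm with a +1 mm shift in y, then release.

Emit:
{"fn": "carry_out", "kwargs": {"series": [[0,0.03,-0.2,0],[0,0,-0.25,0],[0,0,-0.18,0],[0,0,-0.1,0],[0,0,-0.04,0]]}}

```text
t: 40.0
eef_pos: [519.3, 202.3, 92.7]
tcp_rot: [3.141, 0.002, -0.095]
ft_force: [-5.9, -2.0, 17.0]
opening: 0.417
grip_force: 30.0
```

Emit:
{"fn": "carry_out", "kwargs": {"series": [[0,0,-0.01,0],[0,0,0,0],[0,0,0,0],[0,0,0,0],[0,0,0,0]]}}

```text
t: 40.5
eef_pos: [519.7, 202.4, 93.1]
tcp_rot: [3.142, -0.0, -0.095]
ft_force: [0.0, 0.3, -0.4]
opening: 0.416
grip_force: 30.0
```

Emit:
{"fn": "carry_out", "kwargs": {"series": [[0,0,0,0],[0,0,0,0],[0,0,0,0],[0,0,0,0],[0,0,0,0]], "fingers": 0.08}}

```text
t: 41.0
eef_pos: [519.7, 202.4, 93.0]
tcp_rot: [3.142, -0.0, -0.095]
ft_force: [0.3, 0.1, -0.3]
opening: 0.457
grip_force: 0.0
```

Emit:
{"fn": "carry_out", "kwargs": {"series": [[0,0,0.1,0],[0,0,0.2,0],[0,0,0.4,0],[0,0,0.5,0],[0,0,0,0]]}}

```text
t: 41.5
eef_pos: [520.9, 202.8, 156.5]
tcp_rot: [-3.14, -0.005, -0.095]
ft_force: [0.0, 0.7, -0.4]
opening: 0.459
grip_force: 0.0
```

```bash
python3 - <<'E'
from h import *
s=env.state();print(s['eef_pos'],np.degrees(s['tcp_rot'][2]),s['joints'])
for c in wcases(98):print(c,tr(c[:2]))
for c in cases(snap('top','t10')):print(c)
E
```

```text
[520.93033847 202.76240298 156.54179473] -5.415268325268837 [ 2.53047042e-01  4.88270271e-01  1.80937936e+00 -6.55252339e-05
  8.38610755e-01  1.91839685e+00]
[518.4, 202.2, 84.0, 193.4, 139.9, 259.0, 215.7] [-39.4 -65. ]
[569.0, 336.9, 84.0, 193.4, 139.9, 86.5, 169.0] [-2.2 74. ]
[565.9, 294.8, 84.0, 193.4, 139.9, 131.7, 166.5] [-1.2 31.8]
[563.3, 254.0, 84.0, 193.4, 139.9, 182.4, 163.7] [ 0.2 -9. ]
[595.1, 194.3, 84.0, 193.4, 139.9, 259.8, 110.5] [ 37.7 -65.3]
[498.8, -495.7, 89.4, 498.2, -493.2, 62.7, 59.3]
[0.0, 0.0, 26.4, 530.5, 543.5, 84.3, 43.9]
[0.0, 0.0, -2.8, 609.5, 184.7, 67.5, 54.2]
[0.0, 0.0, 29.5, 757.5, 766.7, 45.3, 44.1]
```

All five cases are in the tray. Next I go to the handle at about (438,276), with the fingers half open.

Emit:
{"fn": "carry_out", "kwargs": {"series": [[-0.1,0.1,0.1,1],[-0.1,0.1,0,1],[-0.1,0.1,0,1],[-0.1,0.1,0,1],[-0.1,0.1,0,1]], "fingers": 0.2}}

```text
t: 42.1
eef_pos: [494.1, 227.4, 157.3]
tcp_rot: [-3.142, 0.001, 0.433]
ft_force: [0.4, -0.8, 0.1]
opening: 0.4
grip_force: 0.0
```

Emit:
{"fn": "carry_out", "kwargs": {"series": [[-0.1,0.1,0,1],[-0.1,0.1,0,1],[-0.1,0.1,0,1],[-0.1,0.1,0,1],[-0.1,0.1,0,1]]}}

```text
t: 42.6
eef_pos: [469.1, 252.4, 157.3]
tcp_rot: [-3.141, 0.001, 0.957]
ft_force: [-0.6, 0.5, -0.3]
opening: 0.402
grip_force: 0.0
```

Emit:
{"fn": "carry_out", "kwargs": {"series": [[-0.14,0.1,0,1],[-0.14,0.1,0,1],[-0.14,0.1,0,1],[-0.14,0.1,0,1],[-0.07,0.06,0,0.97]]}}

```text
t: 43.1
eef_pos: [437.3, 275.5, 157.3]
tcp_rot: [-3.14, 0.001, 1.478]
ft_force: [0.0, -0.3, 0.1]
opening: 0.401
grip_force: 0.0
```

Emit:
{"fn": "carry_out", "kwargs": {"series": [[0,0,0,0],[0,0,0,0],[0,0,0,0],[0,0,0,0],[0,0,0,0]]}}

```text
t: 43.6
eef_pos: [438.3, 275.2, 157.9]
tcp_rot: [3.142, 0.0, 1.472]
ft_force: [-0.7, 0.5, -0.5]
opening: 0.398
grip_force: 0.0
```

```bash
python3 - <<'E'
from h import *
s=env.state();print(s['eef_pos'],np.degrees(s['tcp_rot'][2]))
snap('wrist','w11')
E
```

```text
[438.32898969 275.23247162 157.93597227] 84.3367103208634
```

View pics/w11.png

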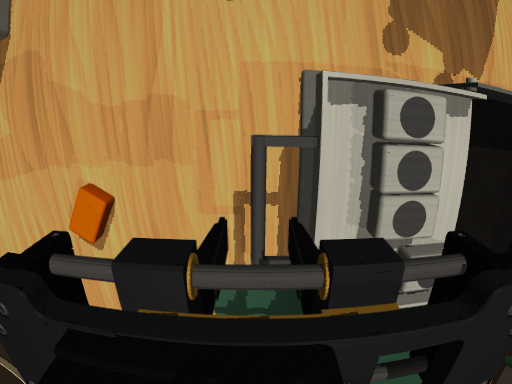

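The handle bar runs vertically at column 258, centred between the fingers, and all the cases lie inside the tray. I go down and grip.

Emit:
{"fn": "carry_out", "kwargs": {"series": [[0,0,-0.3,0],[0,0,-0.4,0],[0,0,-0.4,0],[0,0,-0.3,0],[0,0,-0.12,0]]}}

```text
t: 44.15
eef_pos: [437.8, 275.1, 80.8]
tcp_rot: [-3.14, 0.001, 1.473]
ft_force: [0.1, 0.3, 1.0]
opening: 0.4
grip_force: 0.0
```

Emit:
{"fn": "carry_out", "kwargs": {"series": [[0,0,0,0],[0,0,0,0],[0,0,0,0],[0,0,0,0],[0,0,0,0]], "fingers": 1}}

```text
t: 44.65
eef_pos: [438.5, 275.5, 82.6]
tcp_rot: [3.14, -0.001, 1.473]
ft_force: [-0.2, 0.2, 3.6]
opening: 0.117
grip_force: 30.0
```

Emit:
{"fn": "carry_out", "kwargs": {"series": [[0,0,0,0],[0,0,0,0],[0,0,0,0],[0,0,0,0],[0,0,0,0]]}}

```text
t: 45.15
eef_pos: [438.5, 275.5, 82.6]
tcp_rot: [3.14, -0.001, 1.473]
ft_force: [0.6, -0.8, 6.9]
opening: 0.119
grip_force: 30.0
```

Emit:
{"fn": "carry_out", "kwargs": {"series": [[0.02,-0.002,0.192,0],[0.03,-0.003,0.192,0],[0.039,-0.004,0.192,0],[0.048,-0.005,0.192,0],[0.057,-0.006,0.192,0]]}}

```text
t: 45.65
eef_pos: [447.8, 274.4, 130.9]
tcp_rot: [-3.141, 0.0, 1.473]
ft_force: [0.8, 2.7, -5.3]
opening: 0.114
grip_force: 30.0
```

Emit:
{"fn": "carry_out", "kwargs": {"series": [[0.065,-0.006,0.185,0],[0.073,-0.007,0.181,0],[0.082,-0.008,0.177,0],[0.09,-0.009,0.173,0],[0.1,-0.01,0.169,0]]}}

```text
t: 46.15
eef_pos: [467.2, 272.3, 174.8]
tcp_rot: [-3.138, 0.001, 1.473]
ft_force: [-8.1, 4.1, -1.1]
opening: 0.115
grip_force: 30.0
```

Emit:
{"fn": "carry_out", "kwargs": {"series": [[0.107,-0.011,0.162,0],[0.115,-0.011,0.158,0],[0.123,-0.012,0.153,0],[0.13,-0.013,0.148,0],[0.137,-0.014,0.144,0]]}}

```text
t: 46.65
eef_pos: [496.3, 269.2, 213.7]
tcp_rot: [-3.135, 0.001, 1.473]
ft_force: [-17.8, 1.2, 11.9]
opening: 0.116
grip_force: 30.0
```

Emit:
{"fn": "carry_out", "kwargs": {"series": [[0.14,-0.014,0.127,0],[0.145,-0.014,0.12,0],[0.148,-0.015,0.115,0],[0.15,-0.015,0.11,0],[0.155,-0.015,0.103,0]]}}

```text
t: 47.15
eef_pos: [534.5, 265.2, 243.8]
tcp_rot: [-3.14, 0.001, 1.474]
ft_force: [-13.4, -2.8, 14.6]
opening: 0.116
grip_force: 30.0
```

Emit:
{"fn": "carry_out", "kwargs": {"series": [[0,0,0,0],[0,0,0,0],[0,0,0,0],[0,0,0,0],[0,0,0,0]]}}

```text
t: 47.65
eef_pos: [534.9, 265.1, 243.8]
tcp_rot: [-3.141, 0.001, 1.473]
ft_force: [-13.0, -3.6, 17.0]
opening: 0.117
grip_force: 30.0
```

```bash
python3 - <<'E'
from h import *
s=env.state();print(s['eef_pos'],s['ft_force'],s['opening'])
a=snap('scene','s12')[120:320,220:470]
cv2.imwrite('pics/s12c.png',cv2.resize(a,None,fx=2.5,fy=2.5)[:,:,::-1])
E
```

```text
[534.85915212 265.14265837 243.82961375] [-12.95355369  -3.61747602  16.95345869] 0.11705645605308257
```

View pics/s12c.png

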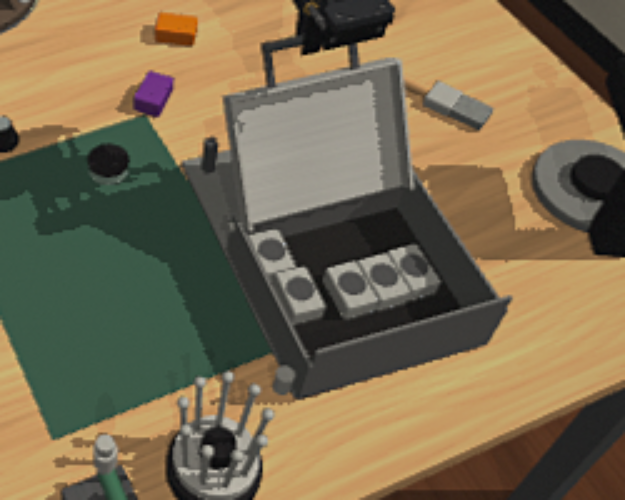

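All five cases are in the tub: two at (272,250) and (300,290), three at (350–415,265–285). I lower the tray back along the same arc.

Emit:
{"fn": "carry_out", "kwargs": {"series": [[-0.155,0.015,-0.103,0],[-0.15,0.015,-0.11,0],[-0.148,0.015,-0.115,0],[-0.145,0.014,-0.12,0],[-0.14,0.014,-0.127,0]]}}

```text
t: 48.2
eef_pos: [498.3, 269.1, 214.0]
tcp_rot: [3.141, 0.0, 1.473]
ft_force: [-4.5, -0.0, 5.8]
opening: 0.118
grip_force: 30.0
```

Emit:
{"fn": "carry_out", "kwargs": {"series": [[-0.137,0.014,-0.144,0],[-0.13,0.013,-0.148,0],[-0.123,0.012,-0.153,0],[-0.115,0.011,-0.158,0],[-0.107,0.011,-0.162,0]]}}

```text
t: 48.7
eef_pos: [468.0, 272.3, 174.4]
tcp_rot: [3.141, -0.0, 1.473]
ft_force: [-2.7, 0.3, 2.5]
opening: 0.115
grip_force: 30.0
```

Emit:
{"fn": "carry_out", "kwargs": {"series": [[-0.1,0.01,-0.169,0],[-0.09,0.009,-0.173,0],[-0.082,0.008,-0.177,0],[-0.073,0.007,-0.181,0],[-0.065,0.006,-0.185,0]]}}

```text
t: 49.2
eef_pos: [447.9, 274.5, 129.2]
tcp_rot: [3.141, -0.0, 1.473]
ft_force: [-0.6, 1.0, 1.3]
opening: 0.12
grip_force: 30.0
```

Emit:
{"fn": "carry_out", "kwargs": {"series": [[-0.057,0.006,-0.192,0],[-0.048,0.005,-0.192,0],[-0.039,0.004,-0.192,0],[-0.03,0.003,-0.182,0],[-0.02,0.002,-0.17,0]]}}

```text
t: 49.7
eef_pos: [438.6, 275.5, 82.9]
tcp_rot: [3.141, -0.0, 1.473]
ft_force: [3.7, 1.7, -0.5]
opening: 0.12
grip_force: 30.0
```

Emit:
{"fn": "carry_out", "kwargs": {"series": [[0,0,-0.02,0],[0,0,0,0],[0,0,0,0],[0,0,0,0],[0,0,0,0]]}}

```text
t: 50.2
eef_pos: [438.6, 275.5, 82.9]
tcp_rot: [3.14, -0.001, 1.473]
ft_force: [4.6, 3.4, -2.2]
opening: 0.121
grip_force: 30.0
```

Emit:
{"fn": "carry_out", "kwargs": {"series": [[0,0,0,0],[0,0,0,0],[0,0,0,0],[0,0,0,0],[0,0,0,0]], "fingers": 0.2}}

```text
t: 50.7
eef_pos: [438.0, 275.3, 82.6]
tcp_rot: [-3.141, 0.0, 1.473]
ft_force: [-0.3, -0.6, 0.4]
opening: 0.392
grip_force: 0.0
```

Emit:
{"fn": "carry_out", "kwargs": {"series": [[0,0,0.2,0],[0,0,0.4,0],[0,0,0.5,0],[0,0,0.5,0],[0.245,-0.81,0,0.9]]}}

```text
t: 51.2
eef_pos: [451.0, 237.4, 166.1]
tcp_rot: [3.136, -0.002, 1.571]
ft_force: [1.5, -0.7, -0.9]
opening: 0.401
grip_force: 0.0
```

Emit:
{"fn": "carry_out", "kwargs": {"series": [[0.245,-0.81,0,0.96],[0.245,-0.81,0,0.96],[0.245,-0.81,0,0.96],[0.245,-0.81,0,0.96],[0.245,-0.81,0,0.96]], "fingers": -0.6}}

```text
t: 51.7
eef_pos: [511.9, 30.7, 163.4]
tcp_rot: [3.141, 0.0, 2.074]
ft_force: [0.5, 0.6, -1.0]
opening: 0.766
grip_force: 0.0
```

Emit:
{"fn": "carry_out", "kwargs": {"series": [[0.245,-0.81,0,0.96],[0.245,-0.81,0,0.96],[0.245,-0.81,0,0.96],[0.245,-0.81,0,0.96],[0.245,-0.81,0,0.96]]}}

```text
t: 52.2
eef_pos: [573.1, -171.9, 163.5]
tcp_rot: [3.141, 0.0, 2.577]
ft_force: [0.3, -0.5, 0.6]
opening: 0.799
grip_force: 0.0
```

Emit:
{"fn": "carry_out", "kwargs": {"series": [[0.245,-0.81,0,0.96],[0.245,-0.81,0,0.96],[0.24,-0.8,0,0.96],[0,0,0,0],[0,0,0,0]]}}

```text
t: 52.7
eef_pos: [609.0, -291.6, 162.7]
tcp_rot: [3.141, -0.001, 2.872]
ft_force: [-1.0, 0.4, -0.0]
opening: 0.798
grip_force: 0.0
```

```bash
python3 - <<'E'
from h import *
s=env.state();print(s['eef_pos'],np.degrees(s['tcp_rot'][2]))
a=snap('wrist','w13')[60:280,140:380];b=snap('top','t13')[125:185,320:390];c=snap('top','t13')[90:230,120:240]
o=np.zeros((600,800,3),np.uint8)
A=cv2.resize(a,None,fx=1.9,fy=1.9,interpolation=cv2.INTER_CUBIC);B=cv2.resize(b,None,fx=4.5,fy=4.5,interpolation=cv2.INTER_CUBIC);C=cv2.resize(c,None,fx=2.2,fy=2.2,interpolation=cv2.INTER_CUBIC)
o[:A.shape[0],:A.shape[1]]=A;o[:B.shape[0],470:470+B.shape[1]]=B;o[280:280+C.shape[0],470:470+C.shape[1]]=C
cv2.imwrite('pics/m13.png',o[:,:,::-1])
E
```

```text
[ 609.02999462 -291.64010519  162.68655458] 164.55535900055412
```

View pics/m13.png

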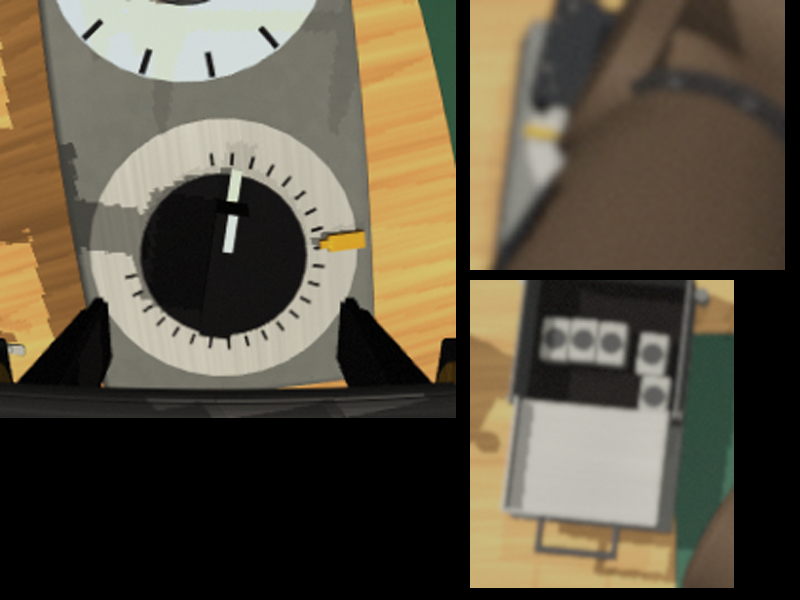

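The wrist crop shows the dial skirt centred at (224,254), the skirt pointer tip at (236,172) and the clip from (322,244) to (366,240). The tray is down and empty, with five cases in the tub.

```bash
python3 - <<'E'
from h import *
f=lambda u,v,z:ww(140+(u+.5)/1.9-.5,60+(v+.5)/1.9-.5,z)
c=f(224,254,56.5);print('c',c,'scale c',f(223,247,50))
for n,u,v,z in(('ptr skirt',235.5,178,57),('ptr bar in',229,248,86),('ptr bar out',233,217,86),('clip in',322,244,54),('clip out',366,239.5,54),('clip mid',344,241.5,54)):
    p=f(u,v,z);print(n,np.round(p,1),an(p-c),an(p-np.array([610,-291])))
print('bar dir',an(f(233,217,86)-f(229,248,86)))
E
```

```text
c [ 607.18380372 -289.46718093] scale c [ 605.48318677 -289.49614442]
ptr skirt [ 573.6 -274.8] 156.3732059825158 155.9770938253093
ptr bar in [ 597.  -284.5] 154.13235958337984 153.5405008153505
ptr bar out [ 584.6 -279.4] 156.03228456158106 155.5050631479316
clip in [ 615.6 -243. ] 79.7556368805458 83.36708815371748
clip out [ 619.2 -221.4] 80.02145161575282 82.50408050400199
clip mid [ 617.2 -232.3] 80.03715136477805 82.98098201236922
bar dir 157.6522161643816
```

Pointer is at 156.3° and the clip at about 81°. I align, descend and grip.

Emit:
{"fn": "carry_out", "kwargs": {"series": [[-0.01,0.03,-0.3,-0.7],[0,0,-0.4,-0.67],[0,0,-0.4,0],[0,0,-0.4,0],[0,0,-0.18,0]]}}

```text
t: 53.35
eef_pos: [608.5, -288.1, 77.4]
tcp_rot: [3.141, -0.002, 2.732]
ft_force: [0.1, 0.0, -0.8]
opening: 0.803
grip_force: 0.0
```

Emit:
{"fn": "carry_out", "kwargs": {"series": [[0,0,0,0],[0,0,0,0],[0,0,0,0],[0,0,0,0],[0,0,0,0]], "fingers": 1}}

```text
t: 53.85
eef_pos: [609.1, -289.7, 79.2]
tcp_rot: [-3.142, 0.001, 2.731]
ft_force: [-0.6, 0.5, -0.0]
opening: 0.438
grip_force: 0.0
```

Emit:
{"fn": "carry_out", "kwargs": {"series": [[0,0,0,0],[0,0,0,0],[0,0,0,0],[0,0,0,0],[0,0,0,0]]}}

```text
t: 54.35
eef_pos: [608.2, -291.4, 78.6]
tcp_rot: [-3.139, 0.0, 2.731]
ft_force: [-5.2, -10.1, 0.8]
opening: 0.145
grip_force: 30.0
```

Emit:
{"fn": "carry_out", "kwargs": {"series": [[0,0,0,0],[0,0,0,0],[0,0,0,0],[0,0,0,0],[0,0,0,0]]}}

```text
t: 54.85
eef_pos: [608.2, -291.4, 78.7]
tcp_rot: [-3.139, 0.0, 2.731]
ft_force: [-5.1, -9.6, 1.2]
opening: 0.143
grip_force: 30.0
```

Emit:
{"fn": "carry_out", "kwargs": {"series": [[-0.01,-0.03,0,-0.7],[0,0,0,-0.9],[0,0,0,-0.9],[0,0,0,-0.9],[0,0,0,-0.9]]}}

```text
t: 55.35
eef_pos: [608.7, -290.8, 78.6]
tcp_rot: [3.141, -0.0, 2.277]
ft_force: [1.6, 3.4, -0.3]
opening: 0.144
grip_force: 30.0
```

Emit:
{"fn": "carry_out", "kwargs": {"series": [[0,0,0,-0.9],[0,0,0,-0.9],[0,0,0,-0.9],[0,0,0,-0.9],[0,0,0,-0.9]]}}

```text
t: 55.85
eef_pos: [609.5, -290.4, 78.7]
tcp_rot: [3.139, 0.0, 1.805]
ft_force: [7.0, 5.1, -1.7]
opening: 0.146
grip_force: 30.0
```

Emit:
{"fn": "carry_out", "kwargs": {"series": [[0,0,0,-0.9],[0,0,0,-0.9],[0,0,0,-0.9],[0,0,0,-0.7],[0,0,0,-0.3]]}}

```text
t: 56.35
eef_pos: [610.2, -290.4, 78.7]
tcp_rot: [3.138, -0.001, 1.419]
ft_force: [10.0, 5.6, -3.4]
opening: 0.147
grip_force: 30.0
```

Emit:
{"fn": "carry_out", "kwargs": {"series": [[0,0,0,0],[0,0,0,0],[0,0,0,0],[0,0,0,0],[0,0,0,0]]}}

```text
t: 56.85
eef_pos: [610.2, -290.4, 78.7]
tcp_rot: [3.138, -0.001, 1.422]
ft_force: [10.0, 4.7, -3.8]
opening: 0.148
grip_force: 30.0
```

Emit:
{"fn": "carry_out", "kwargs": {"series": [[0,0,0,0],[0,0,0,0],[0,0,0,0],[0,0,0,0],[0,0,0,0]], "fingers": -0.6}}

```text
t: 57.35
eef_pos: [608.3, -291.2, 78.6]
tcp_rot: [-3.142, 0.0, 1.422]
ft_force: [-0.5, -0.9, 0.2]
opening: 0.504
grip_force: 0.0
```

Emit:
{"fn": "carry_out", "kwargs": {"series": [[0,0,0.2,0],[0,0,0.5,0],[0,0,0.5,0],[0,0,0.4,0],[0,0,0,0]]}}

```text
t: 57.85
eef_pos: [609.4, -291.7, 162.3]
tcp_rot: [3.137, 0.002, 1.422]
ft_force: [0.4, -0.1, 0.2]
opening: 0.795
grip_force: 0.0
```

Emit:
{"fn": "carry_out", "kwargs": {"series": [[0,0,0,0],[0,0,0,0],[0,0,0,0],[0,0,0,0],[0,0,0,0]]}}

```text
t: 58.35
eef_pos: [608.4, -291.1, 158.1]
tcp_rot: [-3.141, -0.0, 1.422]
ft_force: [-0.0, 1.0, 0.8]
opening: 0.803
grip_force: 0.0
```

```bash
python3 - <<'E'
from h import *
s=env.state();print(s['eef_pos'],np.degrees(s['tcp_rot'][2]))
a=snap('wrist','w14')[90:280,150:370]
cv2.imwrite('pics/w14c.png',cv2.resize(a,None,fx=3,fy=3,interpolation=cv2.INTER_CUBIC)[:,:,::-1])
E
```

```text
[ 608.36618084 -291.05441199  158.09302491] 81.46156943832025
```

View pics/w14c.png

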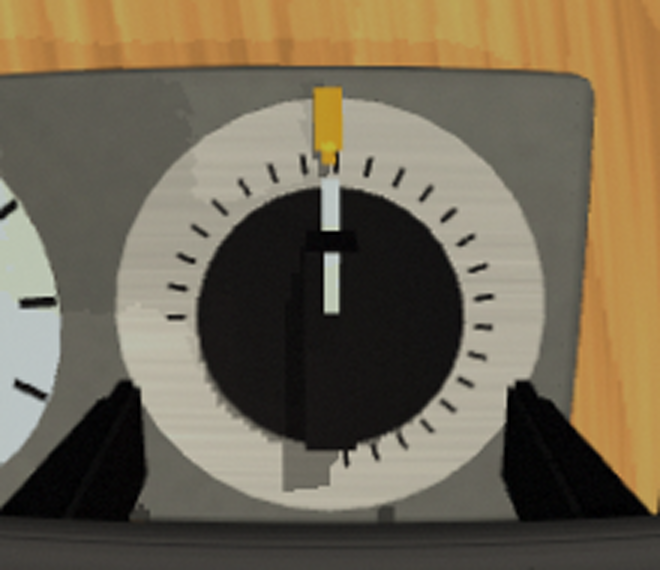

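The pointer at (330,195) lines up with the clip at (328,120), within about 1°. I hand in.

```bash
python3 -c "
from cell import env
print(env.job_done())"
```

```text
the job is handed in; nothing more can be done
None
```

I've handed the job in; the result isn't known to me yet. In the last camera views, the run counter is at its zero stop, all five cases are in the tub, the tray is fully down, and the dial pointer is within about 1° of the brass clip. The dish was left alone.

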